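# Put the chocolates and milk pots away at the coffee bar

## Robot

A 6-joint arm with a two-finger parallel gripper is mounted at the origin on the work surface. World frame = base frame: x ahead of the robot, y to its left, z up, the work surface at z = 0. Lengths are in m, angles in rad, forces in N, time in s.
With the tool pointing down it reaches from about 0.4 to 0.925 m from the base axis. Payload 12.5 kg.
Tool frame: the origin (TCP) lies at the very end of the fingers, on their centre line; the grasp point (between the pads) lies 19 mm behind it; z points along the fingers, y is the line along which they close (so a half turn about z gives the same grasp; the last joint's range is limited). The gripper opens to 95 mm and grips with 3 to 60 N. Pads are 20 mm wide; open, the fingers measure 119 mm over their backs; the gripper's body (75 mm by 180 mm) begins 59 mm behind the grasp point.
Start: joints at [-1.362, 0.491, 1.559, -0, 1.092, -0.106], TCP at [0.194, -0.594, 0.215] pointing down, gripper open.
Joint ranges: [-3.1, 3.1], [-0.84, 2.19], [0.05, 2.79], [-1.13, 4.28], [0.06, 2.93], [-2.69, 2.69]. Speed limits (rad/s): [2.22, 2.22, 2.79, 3.14, 3.14, 3.14].

## Interface

Orientations are given as a unit quaternion [x, y, z, w].
In Python, from plant import read_state, grab_frame, calibration, hand_in gives the robot as it stands.
- The arm moves only by the tool play_rows, never from a script. Its argument "commands" is a list of rows, each an object of numbers: "grip": the finger opening in cm, from 0 to 9.51; "dx", "dy", "dz": the shift along the world's x, y, z in cm; "wx", "wy", "wz": the turn, a rotation vector about the world's x, y, z in rad. A call has 1 to 20 rows; each row is the pose to reach, as a shift and turn from the pose commanded when the call began; what a row does not reach only later rows make up. A row lasts 1/8 s, in which the tool goes at most 62.5 mm and 10.7 degrees, less where a joint would pass 70% of its speed; a pose out of reach is approached as far as the arm can. A call with a gripper value outside its range is refused whole. The fingers move at their own pace and stop on an object; "newtons" is the grip in N (left out, the last holds). Time passes only in rows, so rows that repeat a pose let the fingers close. It gives the time, the measured TCP pose, the force, the opening and the grip force at its end, in the units of the state.
- read_state(): the state, without advancing time (a new reading comes with each control period).
- grab_frame(name): name is "side" or "top" or "wrist"; returns the picture (420x560x3 uint8, red, green, blue); there is no depth.
- calibration(name): a dict with "intrinsics" (3x3 intrinsics, pixels), "extrinsics" (4x4, takes a point from camera to world coordinates). Camera axes: x right, y down, z forward; pixel columns grow to the right and rows downward; lengths in m; the calibration is good to about 2 mm. A picture is of the moment at which its call begins: read the wrist's pose just before it. calibration takes no time and is no camera call; for the wrist camera it gives the pose at the moment of the call.
- hand_in(): hands the job in; it is judged then, once.
The state is a dict: "time": time; "qpos": joint angles; "qd": joint speeds; "tau": joint torques, N m; "position": TCP position; "eef_rot": TCP orientation; "contact_force": force on the tool from outside, world axes, zero at the start; "torque": the same for the moment, N m; "finger_gap": opening from 0.0 (shut) to 1.0 (fully open); "gripper_force": force on a finger pad.
Only numpy, scipy, OpenCV 4.12 (cv2) and the standard library are available. Lean on these libraries where they do the work, as an engineer would, in place of code of your own. Each camera call takes 0.05 s, during which the arm holds its last target. There are 200 camera calls.

## Task

Tip all the wrapped chocolates from the steel beaker into the round tub in the drawer, and only then put the tub's lid fully on. Stand the empty beaker upright on its rubber mat again, put every milk portion pot from the counter into the open bay beside the tub, and when everything is in push the drawer fully shut with the lid still seated. Leave the syrup bottle, the tamper and the mug standing where they are.

Things in the scene. Friction and masses are not known exactly. Their poses are not given: they have to be found in the camera images.
- drawer (a joint): the only drawer of the steel unit: 0 = shut, up to 0.195 m = fully open; it slides level along the unit's own x axis, towards the unit's open front (the unit's -x) as it opens. Pushing its front panel shut takes about 3 to 6 N and it stays where it is left.
- unit: low stainless drawer unit, fixed, 240 mm deep (x), 300 wide (y), 114 high, sides 10 mm thick; origin on the counter at the middle of its front edge, x axis pointing into the unit away from the robot, y to its left, z up. Its flat 12 mm top (underside at 102 mm) covers the drawer when that is shut; the drawer starts well open.
- front (a point): centre of the outer face of the drawer's plain steel front panel (8 mm thick, 296 wide, its top 72 mm and bottom 6 mm above the counter; this point is 39 mm above the counter); moves with the drawer; axes as the unit's.
- tub_rim (a point): centre of the mouth of the round white plastic tub fixed in the right half of the drawer (as seen from the robot): 120 mm outside, 114 mm inside diameter, 49 mm deep inside, rim 62 mm above the counter. This point is at rim height on its axis, 78 mm behind the front panel's outer face; axes as the unit's, moves with the drawer.
- bay (a point): a point on the floor of the open bay in the drawer's left half: floor 10 mm above the counter, walls 4 mm thick with tops 42 mm above the counter (front panel 72). From this point the bay reaches 76 mm to the front panel (-x), 116 mm to the back wall (+x), 62 mm to the partition beside the tub (-y) and 63 mm to the left wall (+y); axes as the unit's, moves with the drawer. Part of it lies under the unit's top even when the drawer is open.
- lid: loose round lid of the tub, starts lying on top of the unit: white plastic disc 126 mm across and 4 mm thick, below it a step 104 mm across and 6 mm deep that drops into the tub, above it a black upright knob 24 mm across and 28 mm high; whole height 38 mm, about 0.16 kg. Origin at the centre of the step's underside, z up. Fully on, the origin is 6 mm below the tub's rim.
- beaker: plain steel straight-sided beaker, open at the top, 64 mm outside diameter, 88 mm high, wall 3 mm, bottom 4 mm thick, about 0.18 kg empty; holds the wrapped chocolates. Origin at the centre of its underside, z axis towards its mouth.
- mat: black rubber bar mat, fixed on the counter, 130 x 130 x 4 mm, where the beaker starts; origin on the counter under its centre, z up.
- choc0: copper-foil wrapped chocolate, a block 20 x 20 x 14 mm, 10 g, starting in the beaker (choc0 to choc5 are always there, one of choc6 and choc7 may be absent); origin at the centre of one 20 x 20 face, z axis from there to the opposite face 14 mm away.
- choc1: copper-foil wrapped chocolate, a block 20 x 20 x 14 mm, 10 g, starting in the beaker (choc0 to choc5 are always there, one of choc6 and choc7 may be absent); origin at the centre of one 20 x 20 face, z axis from there to the opposite face 14 mm away.
- choc2: copper-foil wrapped chocolate, a block 20 x 20 x 14 mm, 10 g, starting in the beaker (choc0 to choc5 are always there, one of choc6 and choc7 may be absent); origin at the centre of one 20 x 20 face, z axis from there to the opposite face 14 mm away.
- choc3: copper-foil wrapped chocolate, a block 20 x 20 x 14 mm, 10 g, starting in the beaker (choc0 to choc5 are always there, one of choc6 and choc7 may be absent); origin at the centre of one 20 x 20 face, z axis from there to the opposite face 14 mm away.
- choc4: copper-foil wrapped chocolate, a block 20 x 20 x 14 mm, 10 g, starting in the beaker (choc0 to choc5 are always there, one of choc6 and choc7 may be absent); origin at the centre of one 20 x 20 face, z axis from there to the opposite face 14 mm away.
- choc5: copper-foil wrapped chocolate, a block 20 x 20 x 14 mm, 10 g, starting in the beaker (choc0 to choc5 are always there, one of choc6 and choc7 may be absent); origin at the centre of one 20 x 20 face, z axis from there to the opposite face 14 mm away.
- choc6: copper-foil wrapped chocolate, a block 20 x 20 x 14 mm, 10 g, starting in the beaker (choc0 to choc5 are always there, one of choc6 and choc7 may be absent); origin at the centre of one 20 x 20 face, z axis from there to the opposite face 14 mm away.
- choc7: copper-foil wrapped chocolate, a block 20 x 20 x 14 mm, 10 g, starting in the beaker (choc0 to choc5 are always there, one of choc6 and choc7 may be absent); origin at the centre of one 20 x 20 face, z axis from there to the opposite face 14 mm away.
- pot0: sealed white milk portion pot standing on the counter: 29 mm high body, 30 mm across at the foot widening to 37 mm at the top, with a thin gold foil lid 43 mm across that is soft (not felt by fingers), 22 g; origin at the centre of its foot, z axis towards the foil (2 to 4 of the four are there, the rest absent).
- pot1: sealed white milk portion pot standing on the counter: 29 mm high body, 30 mm across at the foot widening to 37 mm at the top, with a thin gold foil lid 43 mm across that is soft (not felt by fingers), 22 g; origin at the centre of its foot, z axis towards the foil (2 to 4 of the four are there, the rest absent).
- pot2: sealed white milk portion pot standing on the counter: 29 mm high body, 30 mm across at the foot widening to 37 mm at the top, with a thin gold foil lid 43 mm across that is soft (not felt by fingers), 22 g; origin at the centre of its foot, z axis towards the foil (2 to 4 of the four are there, the rest absent).
- pot3: sealed white milk portion pot standing on the counter: 29 mm high body, 30 mm across at the foot widening to 37 mm at the top, with a thin gold foil lid 43 mm across that is soft (not felt by fingers), 22 g; origin at the centre of its foot, z axis towards the foil (2 to 4 of the four are there, the rest absent).
- syrup: bystander: amber syrup bottle, 68 mm across, 230 mm high, standing; origin at the centre of its underside. Not to be moved.
- tamper: bystander: dark steel coffee tamper, 56 mm across, 90 mm high, standing; origin at the centre of its underside. Not to be moved.
- mug: bystander: white mug, 80 mm across plus handle, 75 mm high, standing; origin at the centre of its underside. Not to be moved.
Things that resemble listed ones, but are neither listed nor needed, are in the scene too. Several things have the shape of the mat; the one meant has the colours described above. Leave any pink look-alike of the pot1 alone.

How it is judged:
On the way, in this order (a step that is already met when the one before it is completed fails the run):
1. every chocolate lies in the tub, below its rim (horizontal distance between each of choc0, choc1, choc2, choc3, choc4, choc5, choc6, choc7 and tub_rim below 0.058 m and z of choc0 in the frame of tub_rim between -0.059 and -0.006 m and z of choc1 in the frame of tub_rim between -0.059 and -0.006 m and z of choc2 in the frame of tub_rim between -0.059 and -0.006 m and z of choc3 in the frame of tub_rim between -0.059 and -0.006 m and z of choc4 in the frame of tub_rim between -0.059 and -0.006 m and z of choc5 in the frame of tub_rim between -0.059 and -0.006 m and z of choc6 in the frame of tub_rim between -0.059 and -0.006 m and z of choc7 in the frame of tub_rim between -0.059 and -0.006 m), for 0.2 s.
2. the lid is fully on the tub and let go (horizontal distance between lid and tub_rim below 0.01 m and z of lid in the frame of tub_rim between -0.01 and -0.004 m and angle between lid's own z axis and vertical below 0.07 rad and contact force between the fingers and lid below 0.1 N), for 0.2 s.
3. with every milk pot in the bay, the drawer is fully shut (value of joint drawer below 0.006 m and x of pot0 in the frame of bay between -0.08 and 0.12 m and y of pot0 in the frame of bay between -0.064 and 0.068 m and z of pot0 in the frame of bay between -0.006 and 0.035 m and x of pot1 in the frame of bay between -0.08 and 0.12 m and y of pot1 in the frame of bay between -0.064 and 0.068 m and z of pot1 in the frame of bay between -0.006 and 0.035 m and x of pot2 in the frame of bay between -0.08 and 0.12 m and y of pot2 in the frame of bay between -0.064 and 0.068 m and z of pot2 in the frame of bay between -0.006 and 0.035 m and x of pot3 in the frame of bay between -0.08 and 0.12 m and y of pot3 in the frame of bay between -0.064 and 0.068 m and z of pot3 in the frame of bay between -0.006 and 0.035 m), for 0.2 s.
At the end, for the whole second after the job is handed in: Drawer shut within 6 mm; all chocolates in the tub below its rim; lid flat on it (centred within 10 mm, step sunk 4 mm or more, tilt under 0.07 rad); all milk pots in the bay, at most 35 mm above its floor; beaker upright (0.1 rad) on the mat, within 50 mm of its centre in x and y; all at rest (all of step 1 and all of step 3 and horizontal distance between lid and tub_rim below 0.01 m and z of lid in the frame of tub_rim between -0.01 and -0.004 m and angle between lid's own z axis and vertical below 0.07 rad and angle between beaker's own z axis and vertical below 0.1 rad and x of beaker in the frame of mat between -0.05 and 0.05 m and y of beaker in the frame of mat between -0.05 and 0.05 m and height (world z) of beaker below 0.009 m and linear speed of each of lid, beaker, pot0, pot1, pot2, pot3 below 0.02 m/s); the robot touches nothing.
It fails at once if the syrup is moved more than 3 cm or knocked over (distance of syrup from where it was at the start of the episode above 0.03 m or angle between syrup's own z axis and vertical above 0.5 rad).
It fails at once if the tamper is moved more than 3 cm or knocked over (distance of tamper from where it was at the start of the episode above 0.03 m or angle between tamper's own z axis and vertical above 0.5 rad).
It fails at once if the mug is moved more than 3 cm or knocked over (distance of mug from where it was at the start of the episode above 0.03 m or angle between mug's own z axis and vertical above 0.5 rad).
Of choc6, choc7 only 1 to 2 are there at a start; the rules pass over those that are not, and their reading is None.
Of pot0, pot1, pot2, pot3 only 2 to 4 are there at a start; the rules pass over those that are not, and their reading is None.
At some moment in a run one of pot0, pot1, pot2, pot3 may be knocked a few centimetres aside while the robot is not near it.
It also fails if it takes over 210 s, if anything falls off the work surface, if the arm or the gripper's body presses on something with over 40 N, if the wrist force passes 120 N, or if a joint passes its speed limit or range.

## Working session

There is one attempt and no reset: what is moved stays moved. The work goes in short steps, Python scripts to look and compute and a tool call to move; the robot and the scene stay as the last step left them, time stands still between calls to the robot, and variables do not carry over. Pictures are saved under pics/ and viewed, at most 14 in all, crops included, and the job is handed in when it is done.

Besides the shell and the picture viewer there is one more tool, called after "Emit:" as a command line: name --argument value ..., lists and objects as JSON in quotes. play_rows: Moves the arm, as the interface text tells. Its arguments: {"type":"object","properties":{"commands":{"type":"array","items":{"type":"object","properties":{"grip":{"type":"number"},"dx":{"type":"number"},"dy":{"type":"number"},"dz":{"type":"number"},"wx":{"type":"number"},"wy":{"type":"number"},"wz":{"type":"number"}}}},"newtons":{"type":"number"}},"required":["commands"]}

```bash
mkdir -p pics
cat > h.py <<'E'
import numpy as np, cv2
from plant import *
def save(n,f,crop=None,s=1):
    im=f[:,:,::-1]
    if crop: im=im[crop[1]:crop[3],crop[0]:crop[2]]
    cv2.imwrite('pics/'+n+'.png',cv2.resize(im,None,fx=s,fy=s,interpolation=cv2.INTER_CUBIC))
def ray(c,u,v,z):
    K,T=np.array(c['intrinsics']),np.array(c['extrinsics'])
    d=T[:3,:3]@np.linalg.solve(K,[u,v,1.]); o=T[:3,3]
    return o+d*(z-o[2])/d[2]
def proj(c,p):
    K,T=np.array(c['intrinsics']),np.array(c['extrinsics'])
    q=K@(T[:3,:3].T@(np.array(p)-T[:3,3])); return q[:2]/q[2]
E
python3 - <<'E'
from h import *
a=grab_frame('top');b=grab_frame('side')
np.save('top0.npy',a);np.save('side0.npy',b)
save('top0',a,s=1.4);save('side0',b,s=1.4)
for n in('top','side','wrist'):
    c=calibration(n);print(n,np.round(c['intrinsics'],1).tolist(),np.round(c['extrinsics'],3).tolist())
print(read_state())
E
```

```text
top [[458.0, 0.0, 279.7], [0.0, 458.0, 206.0], [0.0, 0.0, 1.0]] [[0.001, -0.991, 0.136, 0.344], [-1.0, -0.003, -0.009, 0.025], [0.009, -0.136, -0.991, 1.387], [0.0, 0.0, 0.0, 1.0]]
side [[428.5, 0.0, 279.4], [0.0, 428.5, 202.8], [0.0, 0.0, 1.0]] [[0.708, -0.373, 0.6, -0.316], [-0.706, -0.383, 0.596, -0.803], [0.008, -0.845, -0.534, 0.834], [0.0, 0.0, 0.0, 1.0]]
wrist [[292.1, 0.0, 274.9], [0.0, 292.1, 209.8], [0.0, 0.0, 1.0]] [[0.309, -0.908, -0.282, 0.275], [-0.951, -0.296, -0.091, -0.568], [-0.0, 0.297, -0.955, 0.385], [0.0, 0.0, 0.0, 1.0]]
{'time': 0.1, 'qpos': array([-1.36159526e+00,  4.91517001e-01,  1.55940350e+00, -3.75978442e-05,
        1.09170768e+00, -1.05602898e-01]), 'qd': array([ 2.77937454e-03, -2.84171305e-03, -1.04544461e-03,  1.70111217e-03,
       -5.28734645e-08,  1.20876789e-03]), 'tau': array([ 2.15963140e-03, -6.13623190e+01, -2.58604324e+01,  6.93844096e-02,
        4.70457750e-02, -5.28116004e-05]), 'position': array([ 0.19348303, -0.59406074,  0.21410402]), 'eef_rot': array([ 9.87636370e-01,  1.56761386e-01, -4.34630670e-05, -5.16201438e-04]), 'contact_force': array([ 0.03340289, -0.31662321, -0.09391787]), 'torque': array([-0.00254269,  0.02453422,  0.04124875]), 'gripper_force': 0.0, 'finger_gap': 0.9981093307133735}
```

View pics/top0.png

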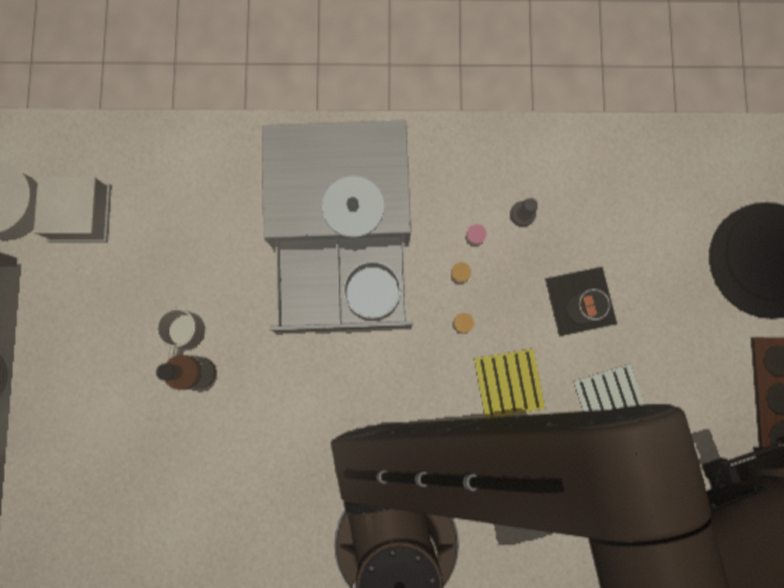

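View pics/side0.png

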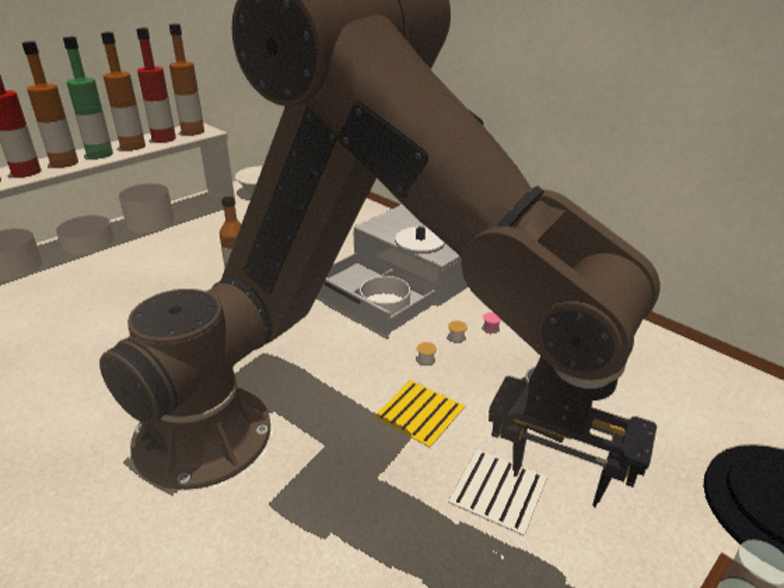

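The top view (1.4x scale) shows the unit with the lid at (353,206), the tub at (372,292), and gold pots at (460,272) and (463,322). The pink look-alike is at (476,234), the tamper at (524,212), the mug at (182,330) and the syrup at (180,372). The black mat with the beaker is at (582,300). The yellow striped mat (510,380) and white striped mat (608,390) are decoys because the mat meant is plain black. I'll confirm it in a crop.

Run:
```python
from h import *
a=np.load('top0.npy');c=calibration('top')
save('crop0',a,(180,80,450,250),2.9)
p=lambda u,v,z:np.round(ray(c,u/1.4,v/1.4,z),4)
for n,u,v,z in[('uBL',262,125,.114),('uBR',406,121,.114),('uFR',410,236,.114),('uFL',265,239,.114),('fL',272,329,.072),('fR',411,325,.072),('tub',372,292,.062),('lid',353,206,.124),('knob',353,204,.152),('beakmouth',594.5,304,.092),('mug',182,330,.075),('syrup',170,372,.23),('tamper',530,206,.09)]:print(n,p(u,v,z))
hsv=cv2.cvtColor(a,cv2.COLOR_RGB2HSV)
for nm,lo,hi,z in[('gold',(8,120,100),(25,255,255),.029),('pink',(160,60,80),(179,255,255),.029),('black',(0,0,0),(179,255,55),.004)]:
    m=cv2.inRange(hsv,lo,hi);
    for k in cv2.findContours(m,cv2.RETR_EXTERNAL,cv2.CHAIN_APPROX_NONE)[0]:
        A=cv2.contourArea(k)
        if A>60:
            r=cv2.minAreaRect(k);print(nm,A,np.round(r[0],1),np.round(r[1],1),round(r[2]),np.round(ray(c,*r[0],z),4))
```

```text
uBL [0.8592 0.2822 0.114 ]
uBR [ 0.8694 -0.0164  0.114 ]
uFR [ 0.6254 -0.0241  0.114 ]
uFL [0.6182 0.2692 0.114 ]
fL [0.4392 0.2577 0.072 ]
fR [ 0.448  -0.0273  0.072 ]
tub [0.5175 0.0534 0.062 ]
lid [0.6848 0.0915 0.124 ]
knob [0.6813 0.0901 0.152 ]
beakmouth [ 0.49   -0.4008  0.092 ]
mug [0.4366 0.4405 0.075 ]
syrup [0.3506 0.4094 0.23  ]
tamper [ 0.6953 -0.2752  0.09  ]
gold 120.0 [331. 230.] [12. 12.] 90 [ 0.458  -0.1404  0.029 ]
gold 110.0 [329. 194.] [12. 12.] 90 [ 0.5665 -0.1359  0.029 ]
pink 122.0 [340. 167.] [12. 12.] 90 [ 0.6495 -0.1704  0.029 ]
black 1286.0 [284.5 404.5] [29. 57.] 90 [-0.0435 -0.0025  0.004 ]
black 204.5 [553. 285.] [22. 12.] 90 [ 0.2964 -0.8067  0.004 ]
black 62.0 [119.  265.5] [ 9. 12.] 90 [0.3525 0.4917 0.004 ]
black 238.5 [552.  257.5] [21. 14.] 90 [ 0.3783 -0.8102  0.004 ]
black 23475.5 [399.5 330.5] [319. 177.] 0 [ 0.1638 -0.3414  0.004 ]
black 818.0 [414.9 214.9] [39.7 39.9] 77 [ 0.5067 -0.4001  0.004 ]
black 3440.5 [533.  185.5] [81. 52.] 90 [ 0.5989 -0.7689  0.004 ]
```

View pics/crop0.png

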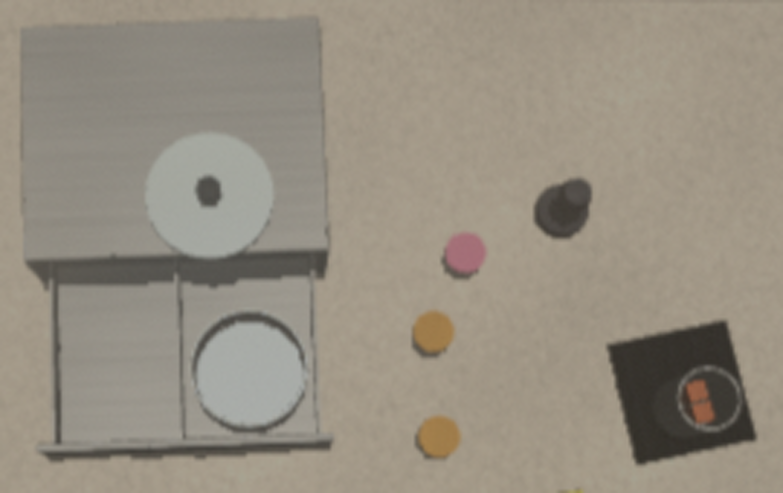

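The crop confirms the plain black mat with the steel beaker and its copper chocolates at (710,400) in the crop. The gold pots at (433,330) and (438,436) are real, and the pink one at (465,252) is left alone. I'll grip the beaker with a sideways-tilted tool so it can be tipped by the wrist, and first check that this tilt can be reached.

Run:
```python
from h import *
from scipy.spatial.transform import Rotation as R
az=np.arctan2(-.4,.49);r=np.array([np.cos(az),np.sin(az),0])
print(az,(R.from_rotvec(-.785*r)*R.from_euler('z',az+1.256)).as_rotvec())
```

```text
-0.6846171643127806 [-0.44939232  0.65618793  0.5414223 ]
```

Emit:
play_rows --commands '[{"dx":35.5,"dy":26.6,"dz":3.5,"wx":-0.449,"wy":0.656,"wz":0.541,"grip":9.5},{"dx":35.5,"dy":26.6,"dz":3.5,"wx":-0.449,"wy":0.656,"wz":0.541,"grip":9.5},{"dx":35.5,"dy":26.6,"dz":3.5,"wx":-0.449,"wy":0.656,"wz":0.541,"grip":9.5},{"dx":35.5,"dy":26.6,"dz":3.5,"wx":-0.449,"wy":0.656,"wz":0.541,"grip":9.5},{"dx":35.5,"dy":26.6,"dz":3.5,"wx":-0.449,"wy":0.656,"wz":0.541,"grip":9.5},{"dx":35.5,"dy":26.6,"dz":3.5,"wx":-0.449,"wy":0.656,"wz":0.541,"grip":9.5},{"dx":35.5,"dy":26.6,"dz":3.5,"wx":-0.449,"wy":0.656,"wz":0.541,"grip":9.5},{"dx":35.5,"dy":26.6,"dz":3.5,"wx":-0.449,"wy":0.656,"wz":0.541,"grip":9.5},{"dx":35.5,"dy":26.6,"dz":3.5,"wx":-0.449,"wy":0.656,"wz":0.541,"grip":9.5},{"dx":35.5,"dy":26.6,"dz":3.5,"wx":-0.449,"wy":0.656,"wz":0.541,"grip":9.5},{"dx":35.5,"dy":26.6,"dz":3.5,"wx":-0.449,"wy":0.656,"wz":0.541,"grip":9.5}]'

```text
time: 1.48
position: [0.5475, -0.3293, 0.2499]
eef_rot: [0.835, 0.395, -0.346, 0.164]
contact_force: [-0.8, -0.6, 0.3]
finger_gap: 0.998
gripper_force: 0.0
```

Run:
```python
from h import *
s=read_state();print(s['qpos'].round(3),s['position'].round(4),s['eef_rot'].round(4))
c=calibration('wrist');w=grab_frame('wrist');t=grab_frame('top');sd=grab_frame('side')
np.save('w1.npy',w);np.save('t1.npy',t)
print(np.round(c['extrinsics'],3).tolist())
m=np.vstack([np.hstack([cv2.resize(w,(400,300)),cv2.resize(t,(400,300))]),np.hstack([cv2.resize(sd,(400,300)),np.zeros((300,400,3),np.uint8)])])
save('m1',m)
for n,p in[('beaker base',(.49,-.40,.004)),('mouth',(.49,-.4,.092)),('mat',(.507,-.4,.004))]:print(n,proj(c,p).round())
```

```text
[-0.359  0.63   1.422 -0.74   1.444  0.563] [ 0.5475 -0.3293  0.2499] [ 0.8352  0.3952 -0.3456  0.1636]
[[0.773, -0.296, -0.561, 0.663], [-0.634, -0.36, -0.684, -0.19], [0.0, 0.885, -0.466, 0.311], [0.0, 0.0, 0.0, 1.0]]
beaker base [275.  99.]
mouth [275. 152.]
mat [285.  92.]
```

View pics/m1.png

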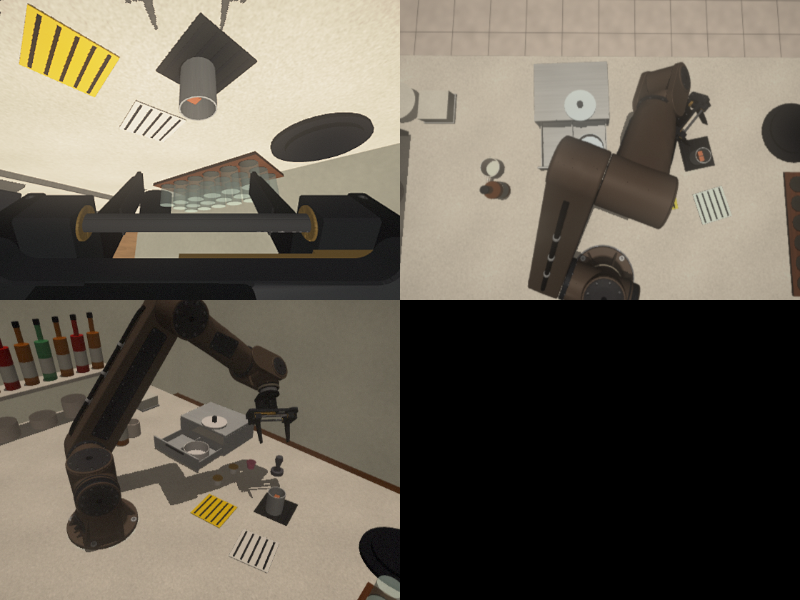

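Run:
```python
from h import *
w=np.load('w1.npy');c=calibration('wrist')
print('mouth',ray(c,276,147,.092).round(4))
g=cv2.cvtColor(w,cv2.COLOR_RGB2HSV)
m=cv2.inRange(g,(0,0,0),(179,255,60)); m[170:]=0
save('w1c',w,(200,0,380,180),3)
p=read_state()['position']
f=-np.array([.634,.774,0])*.707-np.array([0,0,.707])
for G in([.49,-.40,.054],ray(c,276,147,.092)*[1,1,0]+[0,0,.054]):
    print((100*(np.array(G)+.019*f-p)).round(2))
```

```text
mouth [ 0.4977 -0.3933  0.092 ]
[ -6.65  -8.15 -20.93]
[ -5.88  -7.48 -20.93]
```

View pics/w1c.png

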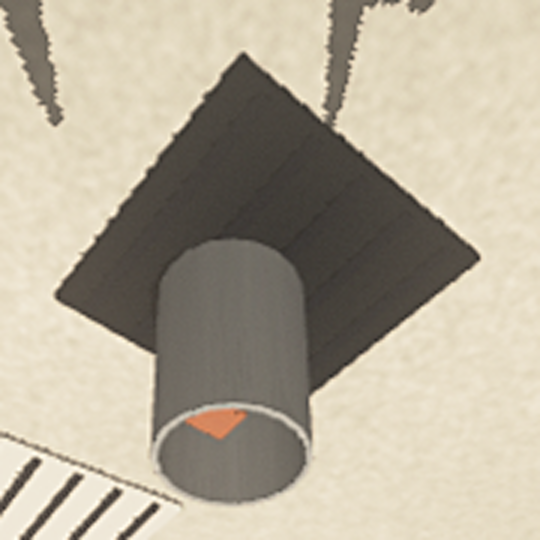

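The mouth ellipse in the crop is centred at (231,453), which is full-frame (277,151). My estimate projected to (275,152), so the beaker is at about (0.492,-0.4015). I'll grip it now.

Emit:
play_rows --commands '[{"dx":0.2,"dy":-0.1,"dz":-5,"grip":9.5},{"dx":0.2,"dy":-0.1,"dz":-10.3,"grip":9.5},{"dx":0.2,"dy":-0.1,"dz":-10.3,"grip":9.5},{"dx":-3.1,"dy":-4.2,"dz":-15.6,"grip":9.5},{"dx":-5,"dy":-6.5,"dz":-18.5,"grip":9.5},{"dx":-6.4,"dy":-8.3,"dz":-20.9,"grip":9.5},{"dx":-6.4,"dy":-8.3,"dz":-20.9,"grip":9.5},{"dx":-6.4,"dy":-8.3,"dz":-20.9,"grip":5.5},{"dx":-6.4,"dy":-8.3,"dz":-20.9,"grip":5.5},{"dx":-6.4,"dy":-8.3,"dz":-20.9,"grip":5.5},{"dx":-6.4,"dy":-8.3,"dz":-20.9,"grip":5.5},{"dx":-6.4,"dy":-8.3,"dz":-20.9,"grip":5.5},{"dx":-6.4,"dy":-8.3,"dz":-20.9,"grip":5.5}]' --newtons 25

```text
invalid input
```

Run:
```python
from h import *
s=read_state();print(s['qpos'].round(3))
save('s2',grab_frame('side'),(320,180,480,400),2.5)
```

```text
[-0.358  0.631  1.421 -0.74   1.445  0.563]
```

View pics/s2.png

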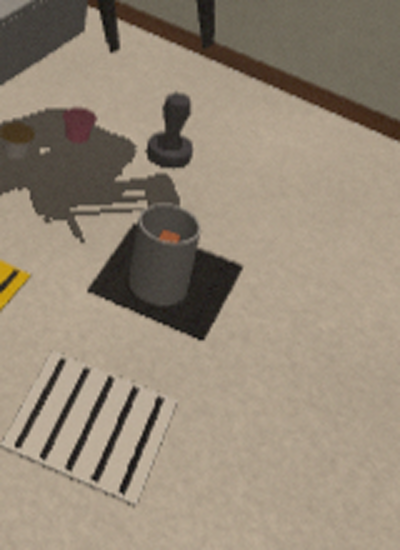

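The move call was refused, so the picture only shows the beaker still standing on its mat at (165,255) in the crop. I'll repeat it with every field given.

Emit:
play_rows --commands '[{"dx":0.2,"dy":-0.1,"dz":-5,"wx":0,"wy":0,"wz":0,"grip":9.5},{"dx":0.2,"dy":-0.1,"dz":-10.3,"wx":0,"wy":0,"wz":0,"grip":9.5},{"dx":0.2,"dy":-0.1,"dz":-10.3,"wx":0,"wy":0,"wz":0,"grip":9.5},{"dx":-3.1,"dy":-4.2,"dz":-15.6,"wx":0,"wy":0,"wz":0,"grip":9.5},{"dx":-5,"dy":-6.5,"dz":-18.5,"wx":0,"wy":0,"wz":0,"grip":9.5},{"dx":-6.4,"dy":-8.3,"dz":-20.9,"wx":0,"wy":0,"wz":0,"grip":9.5},{"dx":-6.4,"dy":-8.3,"dz":-20.9,"wx":0,"wy":0,"wz":0,"grip":9.5},{"dx":-6.4,"dy":-8.3,"dz":-20.9,"wx":0,"wy":0,"wz":0,"grip":5.5},{"dx":-6.4,"dy":-8.3,"dz":-20.9,"wx":0,"wy":0,"wz":0,"grip":5.5},{"dx":-6.4,"dy":-8.3,"dz":-20.9,"wx":0,"wy":0,"wz":0,"grip":5.5},{"dx":-6.4,"dy":-8.3,"dz":-20.9,"wx":0,"wy":0,"wz":0,"grip":5.5},{"dx":-6.4,"dy":-8.3,"dz":-20.9,"wx":0,"wy":0,"wz":0,"grip":5.5}]' --newtons 25

```text
time: 3.18
position: [0.485, -0.411, 0.0414]
eef_rot: [0.835, 0.396, -0.345, 0.164]
contact_force: [2.2, 5.2, 6.2]
finger_gap: 0.681
gripper_force: 25.0
```

Run:
```python
from h import *
from scipy.spatial.transform import Rotation as R
s=read_state();print(s['qpos'].round(3),s['position'].round(4))
p=s['position'];R0=R.from_quat(s['eef_rot']); ez=R0.apply([0,0,1]);ey=R0.apply([0,1,0]);print(ez,ey)
G0=p-.019*ez
yaw=.033-np.arctan2(-ey[1],-ey[0]) if ey[0]<0 else .033-np.arctan2(ey[1],ey[0])
print('G0',G0,'yaw',yaw)
G1=np.array([.512,.075,.20]);u=np.array([np.cos(.033),np.sin(.033),0])
for th,z in[(0,.2),(50,.17),(85,.14),(95,.137),(105,.135),(115,.135),(125,.135),(135,.135)]:
    D=R.from_rotvec(u*np.radians(th))*R.from_euler('z',yaw)
    G=G1.copy();G[2]=z
    t=G+.019*D.apply(ez)
    print(th,(100*(t-p)).round(1),D.as_rotvec().round(3))
```

```text
[-0.508  0.847  1.636 -0.919  1.066  0.812] [ 0.485  -0.411   0.0414]
[-0.44642137 -0.5478947  -0.70747393] [ 0.77470614 -0.63232087  0.00084792]
G0 [ 0.49350823 -0.40063976  0.05480722] yaw 0.7175456635911396
0 [ 2.7 47.3 14.5] [0.    0.    0.718]
50 [ 2.7 48.8 11. ] [ 0.844 -0.285  0.671]
85 [ 2.7 49.8  8.4] [ 1.431 -0.483  0.579]
95 [ 2.7 50.1  8.3] [ 1.598 -0.54   0.543]
105 [ 2.6 50.3  8.4] [ 1.764 -0.596  0.502]
115 [ 2.6 50.4  8.7] [ 1.93  -0.652  0.456]
125 [ 2.6 50.5  9. ] [ 2.094 -0.708  0.404]
135 [ 2.6 50.5  9.4] [ 2.258 -0.763  0.347]
```

Gripped: the opening is 64.7 mm, which fits the beaker. Lifting it and carrying it over the tub, still upright.

Emit:
play_rows --commands '[{"dx":0,"dy":0,"dz":4,"wx":0,"wy":0,"wz":0,"grip":5.5},{"dx":0,"dy":0,"dz":9,"wx":0,"wy":0,"wz":0,"grip":5.5},{"dx":0,"dy":0,"dz":14.5,"wx":0,"wy":0,"wz":0,"grip":5.5},{"dx":0.3,"dy":5,"dz":16,"wx":0,"wy":0,"wz":0.08,"grip":5.5},{"dx":0.5,"dy":10,"dz":16,"wx":0,"wy":0,"wz":0.16,"grip":5.5},{"dx":0.8,"dy":15,"dz":16,"wx":0,"wy":0,"wz":0.24,"grip":5.5},{"dx":1.1,"dy":20,"dz":16,"wx":0,"wy":0,"wz":0.32,"grip":5.5},{"dx":1.4,"dy":25,"dz":16,"wx":0,"wy":0,"wz":0.4,"grip":5.5},{"dx":1.7,"dy":30,"dz":16,"wx":0,"wy":0,"wz":0.48,"grip":5.5},{"dx":2,"dy":35,"dz":16,"wx":0,"wy":0,"wz":0.56,"grip":5.5},{"dx":2.3,"dy":40,"dz":16,"wx":0,"wy":0,"wz":0.64,"grip":5.5},{"dx":2.5,"dy":44,"dz":16,"wx":0,"wy":0,"wz":0.7,"grip":5.5},{"dx":2.7,"dy":47.3,"dz":14.5,"wx":0,"wy":0,"wz":0.718,"grip":5.5},{"dx":2.7,"dy":47.3,"dz":14.5,"wx":0,"wy":0,"wz":0.718,"grip":5.5},{"dx":2.7,"dy":47.3,"dz":14.5,"wx":0,"wy":0,"wz":0.718,"grip":5.5},{"dx":2.7,"dy":47.3,"dz":14.5,"wx":0,"wy":0,"wz":0.718,"grip":5.5}]'

```text
time: 5.18
position: [0.5115, 0.0608, 0.1859]
eef_rot: [0.643, 0.664, -0.266, 0.275]
contact_force: [-0.5, -0.2, -2.0]
finger_gap: 0.677
gripper_force: 25.0
```

Run:
```python
from h import *
from scipy.spatial.transform import Rotation as R
s=read_state();print(s['qpos'].round(3),s['position'].round(4),s['finger_gap'])
w=grab_frame('wrist');t=grab_frame('top');sd=grab_frame('side')
np.save('t3.npy',t);np.save('s3.npy',sd)
m=np.vstack([np.hstack([cv2.resize(w,(400,300)),cv2.resize(t,(400,300))]),np.hstack([sd[60:360,160:560],t[:300,100:500]])])
save('m3',m)
p=s['position'];R0=R.from_quat(s['eef_rot']); ez=R0.apply([0,0,1])
u=np.array([np.cos(.033),np.sin(.033),0])
for th,z in[(0,.2),(20,.19),(40,.175),(60,.16),(75,.145),(85,.14),(95,.137),(105,.135),(115,.135),(125,.135),(135,.135)]:
    D=R.from_rotvec(u*np.radians(th));G=np.array([.512,.075,z])
    print(th,(100*(G+.019*D.apply(ez)-p)).round(1),D.as_rotvec().round(3))
```

```text
[ 0.347  0.54   1.818 -0.798  1.216  0.774] [0.5115 0.0608 0.1859] 0.67666754997228
0 [0.1 0.1 0.1] [0. 0. 0.]
20 [ 0.1  0.6 -1.3] [0.349 0.012 0.   ]
40 [ 0.   1.3 -3. ] [0.698 0.023 0.   ]
60 [ 0.   1.9 -4.4] [1.047 0.035 0.   ]
75 [ 0.   2.4 -5.7] [1.308 0.043 0.   ]
85 [ 0.   2.6 -6. ] [1.483 0.049 0.   ]
95 [-0.   2.9 -6.1] [1.657 0.055 0.   ]
105 [-0.   3.1 -6. ] [1.832 0.06  0.   ]
115 [-0.   3.2 -5.7] [2.006 0.066 0.   ]
125 [-0.   3.3 -5.4] [2.18  0.072 0.   ]
135 [-0.   3.3 -5.1] [2.355 0.078 0.   ]
```

View pics/m3.png

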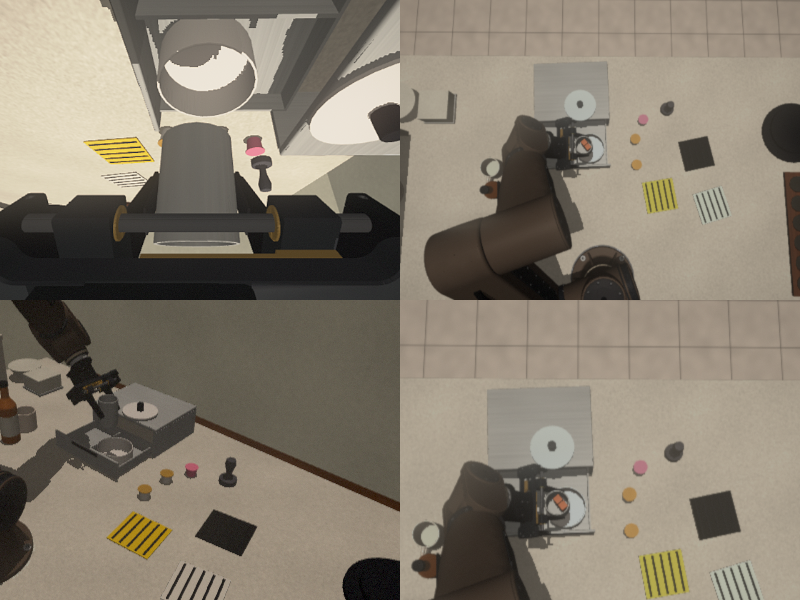

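The beaker hangs over the tub with its chocolates. The wrist view shows the tub at (208,68), and the counter holds only two gold pots plus the pink one. Now pouring slowly towards the right.

Emit:
play_rows --commands '[{"dx":0.1,"dy":0.3,"dz":-0.6,"wx":0.17,"wy":0.006,"wz":0,"grip":5.5},{"dx":0.1,"dy":0.6,"dz":-1.3,"wx":0.349,"wy":0.012,"wz":0,"grip":5.5},{"dx":0,"dy":1,"dz":-2.2,"wx":0.52,"wy":0.018,"wz":0,"grip":5.5},{"dx":0,"dy":1.3,"dz":-3,"wx":0.698,"wy":0.023,"wz":0,"grip":5.5},{"dx":0,"dy":1.6,"dz":-3.7,"wx":0.87,"wy":0.029,"wz":0,"grip":5.5},{"dx":0,"dy":1.9,"dz":-4.4,"wx":1.047,"wy":0.035,"wz":0,"grip":5.5},{"dx":0,"dy":2.2,"dz":-5.1,"wx":1.18,"wy":0.039,"wz":0,"grip":5.5},{"dx":0,"dy":2.4,"dz":-5.7,"wx":1.308,"wy":0.043,"wz":0,"grip":5.5},{"dx":0,"dy":2.5,"dz":-5.9,"wx":1.4,"wy":0.046,"wz":0,"grip":5.5},{"dx":0,"dy":2.6,"dz":-6,"wx":1.483,"wy":0.049,"wz":0,"grip":5.5},{"dx":0,"dy":2.75,"dz":-6.1,"wx":1.57,"wy":0.052,"wz":0,"grip":5.5},{"dx":0,"dy":2.9,"dz":-6.1,"wx":1.657,"wy":0.055,"wz":0,"grip":5.5},{"dx":0,"dy":2.9,"dz":-6.1,"wx":1.7,"wy":0.056,"wz":0,"grip":5.5},{"dx":0,"dy":3,"dz":-6.1,"wx":1.75,"wy":0.058,"wz":0,"grip":5.5},{"dx":0,"dy":3.1,"dz":-6,"wx":1.8,"wy":0.06,"wz":0,"grip":5.5},{"dx":0,"dy":3.1,"dz":-6,"wx":1.85,"wy":0.061,"wz":0,"grip":5.5},{"dx":0,"dy":3.15,"dz":-5.9,"wx":1.9,"wy":0.063,"wz":0,"grip":5.5},{"dx":0,"dy":3.2,"dz":-5.8,"wx":1.95,"wy":0.065,"wz":0,"grip":5.5},{"dx":0,"dy":3.2,"dz":-5.7,"wx":2.006,"wy":0.066,"wz":0,"grip":5.5}]'

```text
time: 7.7
position: [0.5116, 0.0937, 0.1288]
eef_rot: [0.569, 0.588, 0.4, -0.413]
contact_force: [-0.7, -0.8, -2.7]
finger_gap: 0.679
gripper_force: 25.0
```

Emit:
play_rows --commands '[{"dx":0,"dy":0,"dz":0.1,"wx":0.06,"wy":0.002,"wz":0,"grip":5.5},{"dx":0,"dy":0.1,"dz":0.2,"wx":0.12,"wy":0.004,"wz":0,"grip":5.5},{"dx":0,"dy":0.1,"dz":0.3,"wx":0.17,"wy":0.006,"wz":0,"grip":5.5},{"dx":0,"dy":0.1,"dz":0.5,"wx":0.26,"wy":0.009,"wz":0,"grip":5.5},{"dx":0,"dy":0.1,"dz":0.6,"wx":0.35,"wy":0.012,"wz":0,"grip":5.5},{"dx":0,"dy":0.1,"dz":0.6,"wx":0.35,"wy":0.012,"wz":0,"grip":5.5},{"dx":0,"dy":0.1,"dz":0.6,"wx":0.35,"wy":0.012,"wz":0,"grip":5.5},{"dx":0,"dy":0.1,"dz":0.6,"wx":0.35,"wy":0.012,"wz":0,"grip":5.5}]'

```text
time: 8.7
position: [0.5116, 0.0947, 0.1351]
eef_rot: [0.491, 0.508, 0.492, -0.508]
contact_force: [-0.5, -1.2, -0.9]
finger_gap: 0.681
gripper_force: 25.0
```

Run:
```python
from h import *
s=read_state();print(s['qpos'].round(3),s['position'].round(4),s['finger_gap'])
w=grab_frame('wrist');t=grab_frame('top');sd=grab_frame('side')
m=np.vstack([np.hstack([cv2.resize(w,(400,300)),cv2.resize(t[100:250,180:380],(400,300))]),np.hstack([cv2.resize(sd[120:320,150:416],(400,300)),t[:300,100:500]])])
save('m4',m)
```

```text
[-0.448  0.942  1.922  1.106  1.699 -1.323] [0.5116 0.0947 0.1351] 0.6813448953564188
```

View pics/m4.png

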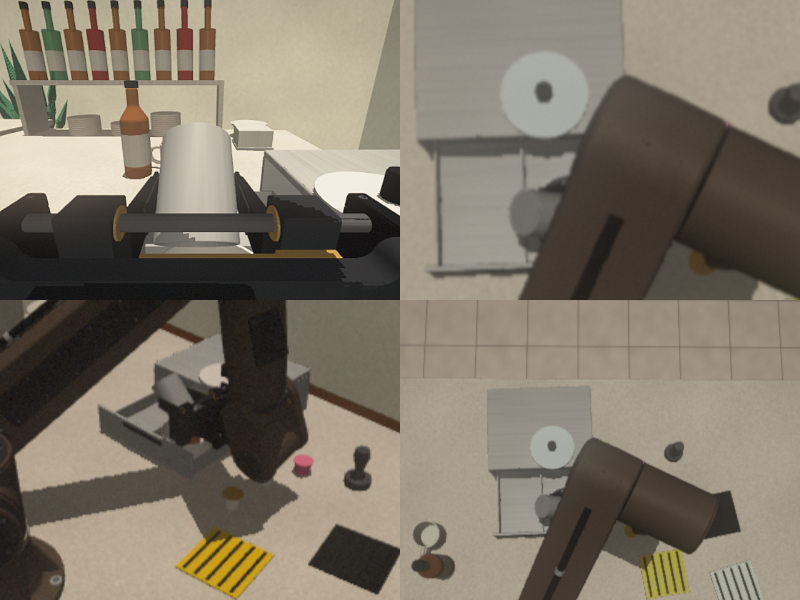

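The beaker is tipped 135 degrees over the tub, and the force reading suggests the load has left it. A small shake, then I'll turn it upright and look.

Emit:
play_rows --commands '[{"dx":0,"dy":0,"dz":0.4,"wx":0.18,"wy":0.006,"wz":0,"grip":5.5},{"dx":0,"dy":0,"dz":0,"wx":0.0,"wy":0,"wz":0,"grip":5.5},{"dx":0,"dy":0,"dz":0.4,"wx":0.18,"wy":0.006,"wz":0,"grip":5.5},{"dx":0,"dy":0,"dz":0.4,"wx":0.18,"wy":0.006,"wz":0,"grip":5.5},{"dx":0,"dy":0,"dz":3,"wx":0,"wy":0,"wz":0,"grip":5.5},{"dx":0,"dy":-0.3,"dz":6,"wx":-0.18,"wy":-0.006,"wz":0,"grip":5.5},{"dx":0,"dy":-0.5,"dz":9,"wx":-0.36,"wy":-0.012,"wz":0,"grip":5.5},{"dx":0,"dy":-1,"dz":11,"wx":-0.54,"wy":-0.018,"wz":0,"grip":5.5},{"dx":0,"dy":-4,"dz":12,"wx":-0.72,"wy":-0.024,"wz":0,"grip":5.5},{"dx":0,"dy":-8,"dz":12,"wx":-0.9,"wy":-0.03,"wz":0,"grip":5.5},{"dx":0,"dy":-12,"dz":12,"wx":-1.08,"wy":-0.036,"wz":0,"grip":5.5},{"dx":0,"dy":-16,"dz":12,"wx":-1.26,"wy":-0.042,"wz":0,"grip":5.5},{"dx":0,"dy":-20,"dz":12,"wx":-1.44,"wy":-0.048,"wz":0,"grip":5.5},{"dx":0,"dy":-24,"dz":12,"wx":-1.62,"wy":-0.054,"wz":0,"grip":5.5},{"dx":0,"dy":-28,"dz":12,"wx":-1.8,"wy":-0.06,"wz":0,"grip":5.5},{"dx":0,"dy":-32,"dz":12,"wx":-1.98,"wy":-0.066,"wz":0,"grip":5.5},{"dx":0,"dy":-36,"dz":12,"wx":-2.16,"wy":-0.072,"wz":0,"grip":5.5},{"dx":0,"dy":-40,"dz":12,"wx":-2.355,"wy":-0.078,"wz":0,"grip":5.5},{"dx":0,"dy":-40,"dz":12,"wx":-2.355,"wy":-0.078,"wz":0,"grip":5.5},{"dx":0,"dy":-40,"dz":12,"wx":-2.355,"wy":-0.078,"wz":0,"grip":5.5}]'

```text
time: 11.35
position: [0.5115, -0.3044, 0.255]
eef_rot: [0.644, 0.664, -0.264, 0.274]
contact_force: [0.4, 0.7, -1.9]
finger_gap: 0.68
gripper_force: 25.0
```

Run:
```python
from h import *
from scipy.spatial.transform import Rotation as R
s=read_state();print(s['qpos'].round(3),s['position'].round(4),s['finger_gap'])
t=grab_frame('top');sd=grab_frame('side')
np.save('t5.npy',t);np.save('s5.npy',sd)
m=np.vstack([cv2.resize(t[110:250,170:450],(800,400)),np.hstack([cv2.resize(sd[130:230,200:400],(400,200)),cv2.resize(t,(400,200))])])
save('m5',m)
R0=R.from_quat(s['eef_rot']); ez=R0.apply([0,0,1]);ey=R0.apply([0,1,0]);print(ez,ey)
az=-.685;yaw=az-np.arctan2(ey[1],ey[0]);D=R.from_euler('z',yaw)
tcp=np.array([.505,-.402,.0555])+.019*D.apply(ez);print(yaw,(100*(tcp-s['position'])).round(2))
```

```text
[-0.348  0.386  1.865 -1.035  0.861  0.319] [ 0.5115 -0.3044  0.255 ] 0.6804469120219206
[ 0.02417325 -0.70290588 -0.71087198] [0.99947488 0.03234084 0.00200878]
-0.7173465499986111 [ -1.49 -10.79 -21.3 ]
```

View pics/m5.png

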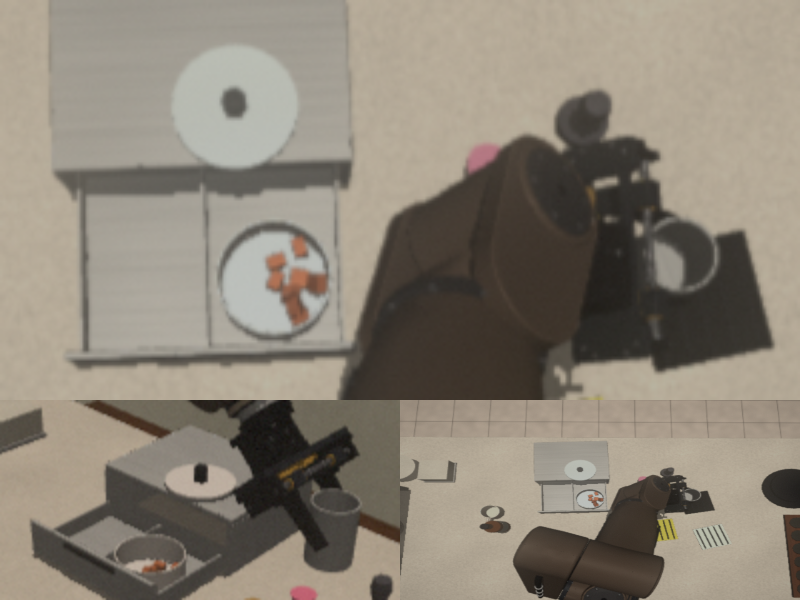

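All the chocolates are in the tub, clustered at (295,280) in the crop, and the beaker is empty. Placing it back on the mat.

Emit:
play_rows --commands '[{"dx":-0.5,"dy":-3,"dz":0,"wx":0,"wy":0,"wz":-0.18,"grip":5.5},{"dx":-0.9,"dy":-6,"dz":0,"wx":0,"wy":0,"wz":-0.36,"grip":5.5},{"dx":-1.2,"dy":-9,"dz":-1,"wx":0,"wy":0,"wz":-0.54,"grip":5.5},{"dx":-1.5,"dy":-10.8,"dz":-5,"wx":0,"wy":0,"wz":-0.717,"grip":5.5},{"dx":-1.5,"dy":-10.8,"dz":-10,"wx":0,"wy":0,"wz":-0.717,"grip":5.5},{"dx":-1.5,"dy":-10.8,"dz":-15,"wx":0,"wy":0,"wz":-0.717,"grip":5.5},{"dx":-1.5,"dy":-10.8,"dz":-18.5,"wx":0,"wy":0,"wz":-0.717,"grip":5.5},{"dx":-1.5,"dy":-10.8,"dz":-20,"wx":0,"wy":0,"wz":-0.717,"grip":5.5},{"dx":-1.5,"dy":-10.8,"dz":-20.7,"wx":0,"wy":0,"wz":-0.717,"grip":5.5},{"dx":-1.5,"dy":-10.8,"dz":-21.2,"wx":0,"wy":0,"wz":-0.717,"grip":5.5},{"dx":-1.5,"dy":-10.8,"dz":-21.3,"wx":0,"wy":0,"wz":-0.717,"grip":5.5},{"dx":-1.5,"dy":-10.8,"dz":-21.3,"wx":0,"wy":0,"wz":-0.717,"grip":5.5}]'

```text
time: 12.95
position: [0.4968, -0.4134, 0.0424]
eef_rot: [0.835, 0.396, -0.345, 0.164]
contact_force: [0.4, 0.1, -1.7]
finger_gap: 0.681
gripper_force: 25.0
```

Emit:
play_rows --commands '[{"dx":0,"dy":0,"dz":-0.1,"wx":0,"wy":0,"wz":0,"grip":5.5},{"dx":0,"dy":0,"dz":-0.15,"wx":0,"wy":0,"wz":0,"grip":5.5},{"dx":0,"dy":0,"dz":-0.15,"wx":0,"wy":0,"wz":0,"grip":7},{"dx":0,"dy":0,"dz":-0.15,"wx":0,"wy":0,"wz":0,"grip":9.5},{"dx":0,"dy":0,"dz":-0.15,"wx":0,"wy":0,"wz":0,"grip":9.5},{"dx":0,"dy":0,"dz":-0.15,"wx":0,"wy":0,"wz":0,"grip":9.5},{"dx":0,"dy":0,"dz":-0.15,"wx":0,"wy":0,"wz":0,"grip":9.5},{"dx":1.5,"dy":1.9,"dz":2.5,"wx":0,"wy":0,"wz":0,"grip":9.5},{"dx":4,"dy":5,"dz":6.5,"wx":0,"wy":0,"wz":0,"grip":9.5},{"dx":6.5,"dy":8,"dz":10.5,"wx":0,"wy":0,"wz":0,"grip":9.5},{"dx":7,"dy":10,"dz":16,"wx":0,"wy":0,"wz":0,"grip":9.5},{"dx":7,"dy":10,"dz":20,"wx":0,"wy":0,"wz":0,"grip":9.5},{"dx":7,"dy":10,"dz":20,"wx":0,"wy":0,"wz":0,"grip":9.5}]'

```text
time: 14.58
position: [0.5674, -0.3132, 0.2449]
eef_rot: [0.835, 0.396, -0.343, 0.166]
contact_force: [0.2, -0.5, -0.6]
finger_gap: 0.995
gripper_force: 0.0
```

Run:
```python
from h import *
from scipy.spatial.transform import Rotation as R
s=read_state();print(s['qpos'].round(3),s['position'].round(4),s['finger_gap'])
p=s['position'];R0=R.from_quat(s['eef_rot']);print(R0.apply([0,1,0]))
# want tool down with closing axis along azimuth 0.1 over lid
for az in(0.13,):
  D=R.from_euler('z',az)*R.from_quat([1/2**.5,1/2**.5,0,0])*R0.inv()
  print(D.apply(R0.apply([0,1,0])),D.as_rotvec().round(3),(100*(np.array([.60,.04,.30])-p)).round(1))
t=grab_frame('top');c=calibration('top');np.save('t6.npy',t)
# precise white discs
g=cv2.cvtColor(t,cv2.COLOR_RGB2GRAY);m=((g>172)*255).astype(np.uint8);m[:, :180]=0;m[:,300:]=0
for k in cv2.findContours(m,cv2.RETR_EXTERNAL,cv2.CHAIN_APPROX_NONE)[0]:
    if cv2.contourArea(k)>200:
        e=cv2.fitEllipse(cv2.convexHull(k));print(np.round(e[0],2),np.round(e[1],1),ray(c,*e[0],.124).round(4),ray(c,*e[0],.062).round(4),ray(c,*e[0],.013).round(4))
hsv=cv2.cvtColor(t,cv2.COLOR_RGB2HSV);m=cv2.inRange(hsv,(8,120,80),(25,255,255))
for k in cv2.findContours(m,cv2.RETR_EXTERNAL,cv2.CHAIN_APPROX_NONE)[0]:
    if 50<cv2.contourArea(k)<300:
        M=cv2.moments(k);print('gold',ray(c,M['m10']/M['m00'],M['m01']/M['m00'],.029).round(4))
sd=grab_frame('side')
print('beaker px side',proj(calibration('side'),(.505,-.402,.05)))
save('m6',np.vstack([cv2.resize(sd[100:300,260:560],(600,300))]))
```

```text
[-0.328  0.654  1.388 -0.728  1.464  0.578] [ 0.5674 -0.3132  0.2449] 0.9952204943468743
[ 0.77540519 -0.63143723  0.00581598]
[9.91561894e-01 1.29634143e-01 3.91189846e-17] [ 0.774 -0.214  0.773] [ 3.3 35.3  5.5]
[274.46 325.82] [60.1 74.2] [0.1916 0.0269 0.124 ] [0.1841 0.027  0.062 ] [0.1782 0.027  0.013 ]
[276.16 189.68] [26.8 53.3] [0.5628 0.0232 0.124 ] [0.5735 0.0231 0.062 ] [0.582 0.023 0.013]
[251.57 146.4 ] [42.9 45.6] [0.6869 0.0931 0.124 ] [0.7037 0.0965 0.062 ] [0.717  0.0991 0.013 ]
[1286.42 -561.75] [ 419.7 2338.6] [ 3.4032 -3.7207  0.124 ] [ 3.5534 -3.9045  0.062 ] [ 3.672  -4.0498  0.013 ]
gold [ 0.0184 -0.7715  0.029 ]
gold [ 0.2547 -0.7817  0.029 ]
beaker px side [388.28465291 278.45188266]
```

View pics/m6.png

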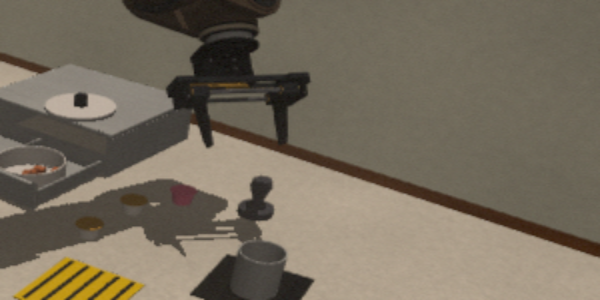

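The beaker stands upright on the black mat at (260,270). Next I'll point the tool down between the tub and the lid and measure both with the wrist camera.

Emit:
play_rows --commands '[{"dx":0.5,"dy":5.5,"dz":4,"wx":0.116,"wy":-0.032,"wz":0.116,"grip":9.5},{"dx":1,"dy":11,"dz":5.5,"wx":0.232,"wy":-0.064,"wz":0.232,"grip":9.5},{"dx":1.5,"dy":16.5,"dz":5.5,"wx":0.348,"wy":-0.096,"wz":0.348,"grip":9.5},{"dx":2,"dy":22,"dz":5.5,"wx":0.464,"wy":-0.128,"wz":0.464,"grip":9.5},{"dx":2.5,"dy":27,"dz":5.5,"wx":0.58,"wy":-0.16,"wz":0.58,"grip":9.5},{"dx":3,"dy":32,"dz":5.5,"wx":0.696,"wy":-0.192,"wz":0.696,"grip":9.5},{"dx":3.3,"dy":35.3,"dz":5.5,"wx":0.774,"wy":-0.214,"wz":0.773,"grip":9.5},{"dx":3.3,"dy":35.3,"dz":5.5,"wx":0.774,"wy":-0.214,"wz":0.773,"grip":9.5},{"dx":3.3,"dy":35.3,"dz":5.5,"wx":0.774,"wy":-0.214,"wz":0.773,"grip":9.5},{"dx":3.3,"dy":35.3,"dz":5.5,"wx":0.774,"wy":-0.214,"wz":0.773,"grip":9.5}]'

```text
time: 15.92
position: [0.5995, 0.0388, 0.296]
eef_rot: [0.659, 0.752, -0.003, -0.001]
contact_force: [1.3, -0.0, 0.6]
finger_gap: 1.0
gripper_force: 0.0
```

Run:
```python
from h import *
s=read_state();print(s['qpos'].round(3),s['position'].round(4),s['eef_rot'].round(4))
c=calibration('wrist');w=grab_frame('wrist');np.save('w7.npy',w)
t=grab_frame('top');ct=calibration('top')
for n,p in[('knob',(.686,.092,.152)),('lid',(.686,.092,.124)),('tub',(.5175,.0534,.062)),('tubfloor',(.5175,.0534,.013))]:print(n,proj(c,p).round(1))
hsv=cv2.cvtColor(t,cv2.COLOR_RGB2HSV);m=cv2.inRange(hsv,(8,120,60),(25,255,255))
for k in cv2.findContours(m,cv2.RETR_EXTERNAL,cv2.CHAIN_APPROX_NONE)[0]:
    if 50<cv2.contourArea(k)<300:
        M=cv2.moments(k);print('gold',ray(ct,M['m10']/M['m00'],M['m01']/M['m00'],.029).round(4))
save('w7',w,None,1.4)
```

```text
[-0.044  0.389  1.505 -0.004  1.252 -0.174] [0.5995 0.0388 0.296 ] [ 0.6591  0.7521 -0.0029 -0.0008]
knob [361.3 160.7]
lid [354.7 157.3]
tub [217.8 163.3]
tubfloor [223.9 158.6]
gold [ 0.257  -0.7814  0.029 ]
gold [0.3403 0.4448 0.029 ]
gold [ 0.4138 -0.7901  0.029 ]
gold [ 0.4578 -0.1402  0.029 ]
gold [ 0.5668 -0.1358  0.029 ]
```

View pics/w7.png

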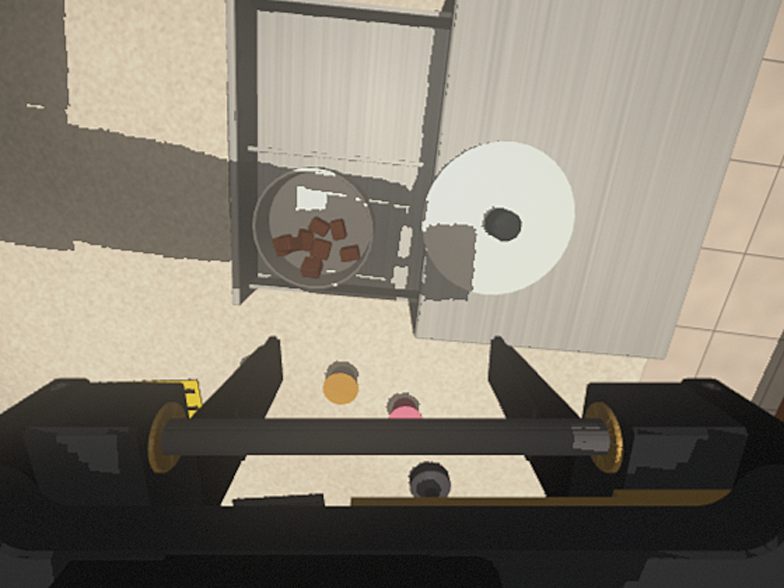

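The wrist view shows seven chocolates low in the tub, its rim centred near pixel (314,229) in the picture. The lid's disc is at (498,218) and its knob at (504,225). The tub estimate differs from the top view, so I'll cross-check it.

Run:
```python
from h import *
c=calibration('wrist');ct=calibration('top')
w=np.load('w7.npy');t=np.load('t5.npy')
print('cam',np.round(c['extrinsics'],3).tolist())
f=lambda c,s,ox,oy,l:[print(n,ray(c,u/s+ox,v/s+oy,z).round(4)) for n,u,v,z in l]
print('wrist');f(c,1.4,0,0,[('tub',314.5,229,.062),('tubL',254,229,.062),('tubR',375,229,.062),('lid',498.5,218,.124),('knobtop',505,225,.152),('unit FR top',415,337,.114),('panel R top',235,304,.072),('panelR out',233,150,.072)])
print('top');f(ct,2.857,170,110,[('tub',273.5,281,.062),('tubtop',273,221,.062),('tubbot',273,341,.062),('lid',235,106,.124),('unit FR top',352,163,.114),('panel R top',352,356,.072),('panelL',68,361,.072)])
save('z8',np.hstack([cv2.resize(w[110:215,160:280],None,fx=3.3,fy=3.3,interpolation=2),cv2.resize(t[165:251,220:318],None,fx=4.03,fy=4.03,interpolation=2)]))
```

```text
cam [[0.991, 0.127, 0.034, 0.59], [0.131, -0.946, -0.297, 0.123], [-0.005, 0.299, -0.954, 0.467], [0.0, 0.0, 0.0, 1.0]]
wrist
tub [0.5271 0.0546 0.062 ]
tubL [0.4677 0.0466 0.062 ]
tubR [0.5864 0.0625 0.062 ]
lid [0.6874 0.0944 0.124 ]
knobtop [0.6856 0.0922 0.152 ]
unit FR top [ 0.6365 -0.0248  0.114 ]
panel R top [ 0.4542 -0.0309  0.072 ]
panelR out [0.449  0.1183 0.072 ]
top
tub [0.5181 0.0534 0.062 ]
tubtop [0.5803 0.0543 0.062 ]
tubbot [0.4567 0.0536 0.062 ]
lid [0.6849 0.0912 0.124 ]
unit FR top [ 0.6298 -0.0251  0.114 ]
panel R top [ 0.4409 -0.0262  0.072 ]
panelL [0.4353 0.259  0.072 ]Traceback (most recent call last):
  File "<stdin>", line 8, in <module>
    return _nx.concatenate(arrs, 1, dtype=dtype, casting=casting)
           ~~~~~~~~~~~~~~~^^^^^^^^^^^^^^^^^^^^^^^^^^^^^^^^^^^^^^^
ValueError: all the input array dimensions except for the concatenation axis must match exactly, but along dimension 0, the array at index 0 has size 346 and the array at index 1 has size 347
```

Emit:
play_rows --commands '[{"dx":-4,"dy":2,"dz":-3,"wx":0.006,"wy":0.004,"wz":0,"grip":9.5},{"dx":-8,"dy":4,"dz":-6,"wx":0.006,"wy":0.004,"wz":0,"grip":9.5},{"dx":-8,"dy":4,"dz":-6,"wx":0.006,"wy":0.004,"wz":0,"grip":9.5},{"dx":-8,"dy":4,"dz":-6,"wx":0.006,"wy":0.004,"wz":0,"grip":9.5},{"dx":-8,"dy":4,"dz":-6,"wx":0.006,"wy":0.004,"wz":0,"grip":9.5}]'

```text
time: 16.65
position: [0.5207, 0.0792, 0.2373]
eef_rot: [0.659, 0.752, -0.001, -0.004]
contact_force: [-0.4, 0.1, -0.2]
finger_gap: 0.999
gripper_force: 0.0
```

Run:
```python
from h import *
c=calibration('wrist');w=grab_frame('wrist');s=read_state();np.save('w8.npy',w)
print(s['position'].round(4),s['eef_rot'].round(4))
a=[proj(c,(.525+.06*np.cos(k),.054+.06*np.sin(k),.062)) for k in np.linspace(0,6.28,60)]
e=cv2.fitEllipse(np.array(a,np.float32));print('pred',e)
x,y=np.array(e[0]).astype(int)
save('z9',np.hstack([cv2.resize(w[max(0,y-75):y+75,x-75:x+75],(600,600),interpolation=cv2.INTER_CUBIC)]))
print('crop origin',x-75,max(0,y-75))
```

```text
[0.5205 0.0793 0.2371] [ 0.6587  0.7524 -0.0008 -0.0037]
pred ((275.72125244140625, 210.0631103515625), (92.2659912109375, 96.63003540039062), 90.69720458984375)
crop origin 200 135
```

View pics/z9.png

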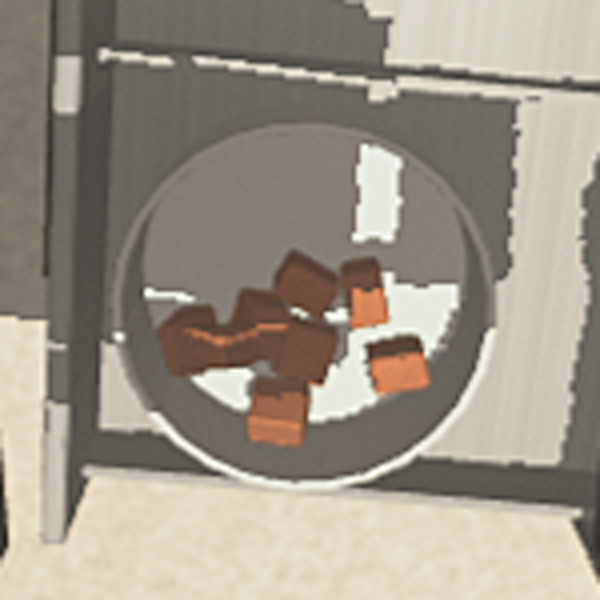

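The close view shows the tub's rim centred at crop (305,306), which is full-frame (276.2,211.5). That puts tub_rim at about (0.526,0.052), with every chocolate inside. Now for the lid knob at about (0.6865,0.093).

Emit:
play_rows --commands '[{"dx":6,"dy":0.5,"dz":0,"wx":0,"wy":0.006,"wz":0,"grip":9.5},{"dx":12,"dy":1,"dz":0,"wx":0,"wy":0.006,"wz":0,"grip":9.5},{"dx":16.6,"dy":1.4,"dz":-2,"wx":0,"wy":0.006,"wz":0,"grip":6},{"dx":16.6,"dy":1.4,"dz":-6,"wx":0,"wy":0.006,"wz":0,"grip":6},{"dx":16.6,"dy":1.4,"dz":-9,"wx":0,"wy":0.006,"wz":0,"grip":6},{"dx":16.6,"dy":1.4,"dz":-10.3,"wx":0,"wy":0.006,"wz":0,"grip":6},{"dx":16.6,"dy":1.4,"dz":-10.6,"wx":0,"wy":0.006,"wz":0,"grip":6},{"dx":16.6,"dy":1.4,"dz":-10.6,"wx":0,"wy":0.006,"wz":0,"grip":6},{"dx":16.6,"dy":1.4,"dz":-10.6,"wx":0,"wy":0.006,"wz":0,"grip":6}]'

```text
time: 17.82
position: [0.686, 0.0937, 0.1319]
eef_rot: [0.658, 0.753, -0.003, -0.006]
contact_force: [0.8, 0.2, 0.4]
finger_gap: 0.632
gripper_force: 0.0
```

Emit:
play_rows --commands '[{"dx":0,"dy":0,"dz":-0.3,"wx":-0.003,"wy":-0.012,"wz":0,"grip":6},{"dx":0,"dy":0,"dz":-0.4,"wx":-0.003,"wy":-0.012,"wz":0,"grip":6},{"dx":0,"dy":0,"dz":-0.4,"wx":-0.003,"wy":-0.012,"wz":0,"grip":1.5},{"dx":0,"dy":0,"dz":-0.4,"wx":-0.003,"wy":-0.012,"wz":0,"grip":1.5},{"dx":0,"dy":0,"dz":-0.4,"wx":-0.003,"wy":-0.012,"wz":0,"grip":1.5},{"dx":0,"dy":0,"dz":-0.4,"wx":-0.003,"wy":-0.012,"wz":0,"grip":1.5},{"dx":0,"dy":0,"dz":-0.4,"wx":-0.003,"wy":-0.012,"wz":0,"grip":1.5},{"dx":0,"dy":0,"dz":-0.4,"wx":-0.003,"wy":-0.012,"wz":0,"grip":1.5}]' --newtons 15

```text
time: 18.82
position: [0.6855, 0.0937, 0.1267]
eef_rot: [0.658, 0.753, -0.0, -0.001]
contact_force: [0.2, -0.2, -0.2]
finger_gap: 0.251
gripper_force: 15.0
```

The knob is gripped (23.8 mm). Lifting the lid and measuring where its disc sits in the hand.

Emit:
play_rows --commands '[{"dx":0,"dy":0,"dz":3,"wx":0,"wy":0,"wz":0,"grip":1.5},{"dx":0,"dy":0,"dz":7,"wx":0,"wy":0,"wz":0,"grip":1.5},{"dx":-5,"dy":-1.3,"dz":7,"wx":0,"wy":0,"wz":0,"grip":1.5},{"dx":-10,"dy":-2.6,"dz":7,"wx":0,"wy":0,"wz":0,"grip":1.5},{"dx":-15.95,"dy":-4.2,"dz":7,"wx":0,"wy":0,"wz":0,"grip":1.5},{"dx":-15.95,"dy":-4.2,"dz":7,"wx":0,"wy":0,"wz":0,"grip":1.5},{"dx":-15.95,"dy":-4.2,"dz":7,"wx":0,"wy":0,"wz":0,"grip":1.5},{"dx":-15.95,"dy":-4.2,"dz":7,"wx":0,"wy":0,"wz":0,"grip":1.5}]'

```text
time: 19.82
position: [0.5271, 0.0519, 0.1966]
eef_rot: [0.658, 0.753, -0.0, -0.001]
contact_force: [0.1, -0.7, -2.3]
finger_gap: 0.25
gripper_force: 15.0
```

Run:
```python
from h import *
s=read_state();c=calibration('wrist');w=grab_frame('wrist');np.save('w10.npy',w)
p=s['position'];print(p.round(4),s['eef_rot'].round(4),s['contact_force'].round(1))
z=p[2]-.003
a=np.array([proj(c,(p[0]+.063*np.cos(k),p[1]+.063*np.sin(k),z)) for k in np.linspace(0,6.28,60)],np.float32)
e=cv2.fitEllipse(a);print('pred disc',e)
g=cv2.cvtColor(w,cv2.COLOR_RGB2HSV)
m=cv2.inRange(g,(0,0,120),(179,40,255))
o=np.zeros_like(m);cv2.ellipse(o,((e[0]),(e[1][0]*1.25,e[1][1]*1.25),e[2]),255,-1)
save('z10',w,(150,150,400,400),2.4)
```

```text
[0.5271 0.0519 0.1966] [ 6.583e-01  7.527e-01 -2.000e-04 -7.000e-04] [ 0.1 -0.7 -2.3]
pred disc ((273.33184814453125, 245.50460815429688), (177.1258087158203, 193.6662139892578), 90.7466812133789)
```

View pics/z10.png

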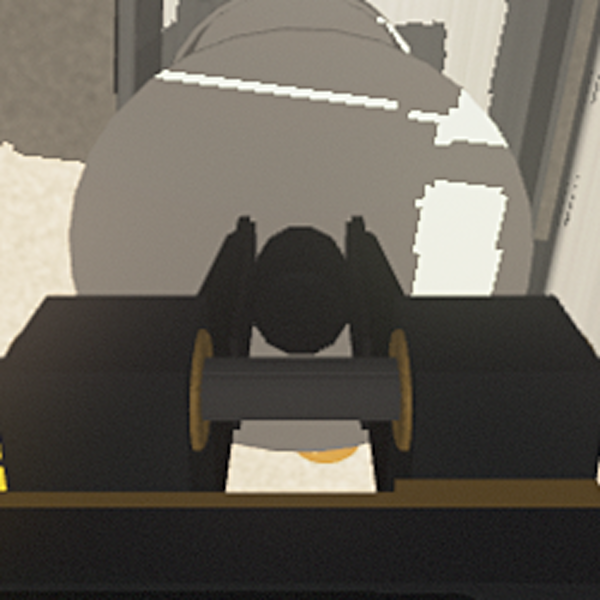

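The gripped lid's disc is centred at crop (300,239), about 1.2 mm +x and 2.7 mm -y of the TCP. Relative to the tub as seen by the same camera, it must move -3 mm in x and +3 mm in y. Lowering it.

Emit:
play_rows --commands '[{"dx":-0.3,"dy":0.3,"dz":-4,"wx":0,"wy":0,"wz":0,"grip":1.5},{"dx":-0.3,"dy":0.3,"dz":-9,"wx":0,"wy":0,"wz":0,"grip":1.5},{"dx":-0.3,"dy":0.3,"dz":-11.5,"wx":0,"wy":0,"wz":0,"grip":1.5},{"dx":-0.3,"dy":0.3,"dz":-11.8,"wx":0,"wy":0,"wz":0,"grip":1.5},{"dx":-0.3,"dy":0.3,"dz":-12.1,"wx":0,"wy":0,"wz":0,"grip":1.5},{"dx":-0.3,"dy":0.3,"dz":-12.3,"wx":0,"wy":0,"wz":0,"grip":1.5},{"dx":-0.3,"dy":0.3,"dz":-12.4,"wx":0,"wy":0,"wz":0,"grip":1.5},{"dx":-0.3,"dy":0.3,"dz":-12.5,"wx":0,"wy":0,"wz":0,"grip":1.5},{"dx":-0.3,"dy":0.3,"dz":-12.5,"wx":0,"wy":0,"wz":0,"grip":1.5}]'

```text
time: 21.0
position: [0.5231, 0.0547, 0.0718]
eef_rot: [0.658, 0.753, -0.0, -0.001]
contact_force: [0.4, -1.1, -1.7]
finger_gap: 0.248
gripper_force: 15.0
```

No contact force at this depth, so the step has entered the tub. Lowering the last 3 mm and releasing.

Emit:
play_rows --commands '[{"dx":0,"dy":0,"dz":-0.15,"wx":0,"wy":0,"wz":0,"grip":1.5},{"dx":0,"dy":0,"dz":-0.25,"wx":0,"wy":0,"wz":0,"grip":1.5},{"dx":0,"dy":0,"dz":-0.3,"wx":0,"wy":0,"wz":0,"grip":1.5},{"dx":0,"dy":0,"dz":-0.3,"wx":0,"wy":0,"wz":0,"grip":1.5}]'

```text
time: 21.5
position: [0.523, 0.0547, 0.0687]
eef_rot: [0.658, 0.753, -0.0, -0.001]
contact_force: [-0.5, -0.2, 0.6]
finger_gap: 0.25
gripper_force: 15.0
```

Emit:
play_rows --commands '[{"dx":0,"dy":0,"dz":0.1,"wx":0,"wy":0,"wz":0,"grip":4},{"dx":0,"dy":0,"dz":0.1,"wx":0,"wy":0,"wz":0,"grip":6},{"dx":0,"dy":0,"dz":0.1,"wx":0,"wy":0,"wz":0,"grip":6},{"dx":0,"dy":0,"dz":0.1,"wx":0,"wy":0,"wz":0,"grip":6},{"dx":0,"dy":0,"dz":3,"wx":0,"wy":0,"wz":0,"grip":6},{"dx":0,"dy":0,"dz":8,"wx":0,"wy":0,"wz":0,"grip":7},{"dx":0,"dy":0,"dz":13,"wx":0,"wy":0,"wz":0,"grip":7},{"dx":-3,"dy":-4,"dz":17,"wx":0,"wy":0,"wz":0,"grip":7},{"dx":-5,"dy":-8,"dz":17,"wx":0,"wy":0,"wz":0,"grip":7},{"dx":-5,"dy":-8,"dz":17,"wx":0,"wy":0,"wz":0,"grip":7},{"dx":-5,"dy":-8,"dz":17,"wx":0,"wy":0,"wz":0,"grip":7}]'

```text
time: 22.88
position: [0.4732, -0.0252, 0.2386]
eef_rot: [0.659, 0.752, -0.0, -0.001]
contact_force: [0.3, 0.2, 0.8]
finger_gap: 0.736
gripper_force: 0.0
```

Run:
```python
from h import *
s=read_state();c=calibration('wrist');w=grab_frame('wrist');np.save('w11.npy',w)
t=grab_frame('top');ct=calibration('top');np.save('t11.npy',t)
print(s['position'].round(4),s['eef_rot'].round(4),s['qpos'].round(2))
def white(img,c,mask,zs,lo=135):
    m=cv2.inRange(cv2.cvtColor(img,cv2.COLOR_RGB2HSV),(0,0,lo),(179,22,255))&mask
    m=cv2.morphologyEx(m,cv2.MORPH_CLOSE,np.ones((9,9)))
    for k in cv2.findContours(m,cv2.RETR_EXTERNAL,cv2.CHAIN_APPROX_NONE)[0]:
        if cv2.contourArea(k)>600:
            e=cv2.fitEllipse(cv2.convexHull(k));print('white',np.round(e[0],1),np.round(e[1],1),[ray(c,*e[0],z).round(4) for z in zs])
for nm,p in[('lid66',(.5245,.0525,.066)),('lid raised',(.5245,.0525,.072))]:
    a=np.array([proj(c,(p[0]+.063*np.cos(k),p[1]+.063*np.sin(k),p[2])) for k in np.linspace(0,6.28,60)],np.float32);print(nm,cv2.fitEllipse(a))
white(w,c,np.full(w.shape[:2],255,np.uint8),[.066])
for im,cc in((w,c),(t,ct)):
    h=cv2.cvtColor(im,cv2.COLOR_RGB2HSV)
    for n,m in(('gold',cv2.inRange(h,(8,110,60),(25,255,255))),('pink',cv2.inRange(h,(160,60,60),(179,255,255)))):
        for k in cv2.findContours(m,cv2.RETR_EXTERNAL,cv2.CHAIN_APPROX_NONE)[0]:
            if cv2.contourArea(k)>60:
                r=cv2.minAreaRect(k);q=ray(cc,*r[0],.029)
                if -.3<q[1]<.0 and q[0]>.35: print(n,np.round(r[1],1),np.round(r[0]),q.round(4))
```

```text
[ 0.4732 -0.0252  0.2386] [ 6.587e-01  7.524e-01 -3.000e-04 -9.000e-04] [-0.19  0.25  1.88  0.    1.01 -0.33]
lid66 ((328.2079162597656, 128.97430419921875), (109.4538345336914, 116.58856201171875), 29.204639434814453)
lid raised ((329.1398010253906, 129.08619689941406), (111.33511352539062, 118.67369842529297), 29.50926399230957)
white [321.   97.6] [110.4 177.3] [array([0.51  , 0.0877, 0.066 ])]
gold [ 10. 282.] [347. 355.] [ 0.6257 -0.2857  0.029 ]
gold [50.8 18.2] [392. 312.] [ 0.6768 -0.1968  0.029 ]
gold [28. 27.] [254. 264.] [ 0.459 -0.143  0.029]
gold [27.  18.7] [358. 250.] [ 0.6042 -0.1025  0.029 ]
pink [12. 12.] [340. 167.] [ 0.6495 -0.1704  0.029 ]
```

The lid reached its seated height (TCP 68.7 mm), landed with light contact and was released. Numerically, pot A is at (0.458,-0.141). The other pot has been knocked to about (0.60,-0.10) and will be re-measured. Picking pot A.

Emit:
play_rows --commands '[{"dx":-0.8,"dy":-6,"dz":-4,"wx":0,"wy":0,"wz":0,"grip":7},{"dx":-1.5,"dy":-11.6,"dz":-8,"wx":0,"wy":0,"wz":0,"grip":7},{"dx":-1.5,"dy":-11.6,"dz":-13,"wx":0,"wy":0,"wz":0,"grip":7},{"dx":-1.5,"dy":-11.6,"dz":-18,"wx":0,"wy":0,"wz":0,"grip":7},{"dx":-1.5,"dy":-11.6,"dz":-21.5,"wx":0,"wy":0,"wz":0,"grip":7},{"dx":-1.5,"dy":-11.6,"dz":-23.2,"wx":0,"wy":0,"wz":0,"grip":7},{"dx":-1.5,"dy":-11.6,"dz":-23.2,"wx":0,"wy":0,"wz":0,"grip":7},{"dx":-1.5,"dy":-11.6,"dz":-23.2,"wx":0,"wy":0,"wz":0,"grip":2.5},{"dx":-1.5,"dy":-11.6,"dz":-23.2,"wx":0,"wy":0,"wz":0,"grip":2.5},{"dx":-1.5,"dy":-11.6,"dz":-23.2,"wx":0,"wy":0,"wz":0,"grip":2.5},{"dx":-1.5,"dy":-11.6,"dz":-23.2,"wx":0,"wy":0,"wz":0,"grip":2.5},{"dx":-1.5,"dy":-11.6,"dz":-23.2,"wx":0,"wy":0,"wz":0,"grip":2.5}]' --newtons 10

```text
time: 24.48
position: [0.4582, -0.1414, 0.007]
eef_rot: [0.658, 0.753, -0.0, -0.001]
contact_force: [0.0, -0.2, 5.3]
finger_gap: 0.374
gripper_force: 10.0
```

Gripped at 35.5 mm. Carrying it over the bay.

Emit:
play_rows --commands '[{"dx":0,"dy":0,"dz":5,"wx":0,"wy":0,"wz":0,"grip":2.5},{"dx":0,"dy":0,"dz":11,"wx":0,"wy":0,"wz":0,"grip":2.5},{"dx":0,"dy":0,"dz":16,"wx":0,"wy":0,"wz":0,"grip":2.5},{"dx":1.1,"dy":6,"dz":16,"wx":0,"wy":0,"wz":0,"grip":2.5},{"dx":2.2,"dy":12,"dz":16,"wx":0,"wy":0,"wz":0,"grip":2.5},{"dx":3.3,"dy":18,"dz":16,"wx":0,"wy":0,"wz":0,"grip":2.5},{"dx":4.4,"dy":24,"dz":16,"wx":0,"wy":0,"wz":0,"grip":2.5},{"dx":5.7,"dy":29.4,"dz":14,"wx":0,"wy":0,"wz":0,"grip":2.5},{"dx":5.7,"dy":29.4,"dz":14,"wx":0,"wy":0,"wz":0,"grip":2.5},{"dx":5.7,"dy":29.4,"dz":14,"wx":0,"wy":0,"wz":0,"grip":2.5}]'

```text
time: 25.72
position: [0.5147, 0.1525, 0.1465]
eef_rot: [0.658, 0.753, -0.001, -0.001]
contact_force: [-0.3, 0.4, -0.7]
finger_gap: 0.378
gripper_force: 10.0
```

Run:
```python
from h import *
s=read_state();print(s['position'].round(4),s['finger_gap'])
w=grab_frame('wrist');t=grab_frame('top');sd=grab_frame('side');ct=calibration('top');cs=calibration('side')
np.save('w12.npy',w);np.save('t12.npy',t);np.save('s12.npy',sd)
for im,cc,nn in((t,ct,'top'),(sd,cs,'side')):
    h=cv2.cvtColor(im,cv2.COLOR_RGB2HSV)
    for n,m in(('gold',cv2.inRange(h,(8,110,50),(25,255,255))),('pink',cv2.inRange(h,(160,60,60),(179,255,255)))):
        for k in cv2.findContours(m,cv2.RETR_EXTERNAL,cv2.CHAIN_APPROX_NONE)[0]:
            if cv2.contourArea(k)>40:
                r=cv2.minAreaRect(k);q=ray(cc,*r[0],.029)
                if -.4<q[1]<.3 and .2<q[0]<.9: print(nn,n,np.round(r[1],1),np.round(r[0]),q.round(4))
m=np.vstack([np.hstack([cv2.resize(w,(400,300)),cv2.resize(t[100:250,180:380],(400,300))]),np.hstack([cv2.resize(sd[130:280,200:400],(400,300)),cv2.resize(t,(400,300))])])
save('m12',m)
print('partition/leftwall',ray(ct,207/2.857+170,250/2.857+110,.042),ray(ct,85/2.857+170,250/2.857+110,.042))
```

```text
[0.5147 0.1525 0.1465] 0.3780526126090676
top gold [12. 12.] [319. 184.] [ 0.597  -0.1061  0.029 ]
top pink [12. 12.] [340. 167.] [ 0.6495 -0.1704  0.029 ]
side gold [54.6 37.6] [299. 294.] [ 0.3071 -0.2583  0.029 ]
side gold [ 7. 12.] [325. 226.] [ 0.5963 -0.1066  0.029 ]
side pink [12.3 13.4] [350. 229.] [ 0.6384 -0.177   0.029 ]
partition/leftwall [0.55308924 0.12312904 0.042     ] [0.55273897 0.2497646  0.042     ]
```

View pics/m12.png

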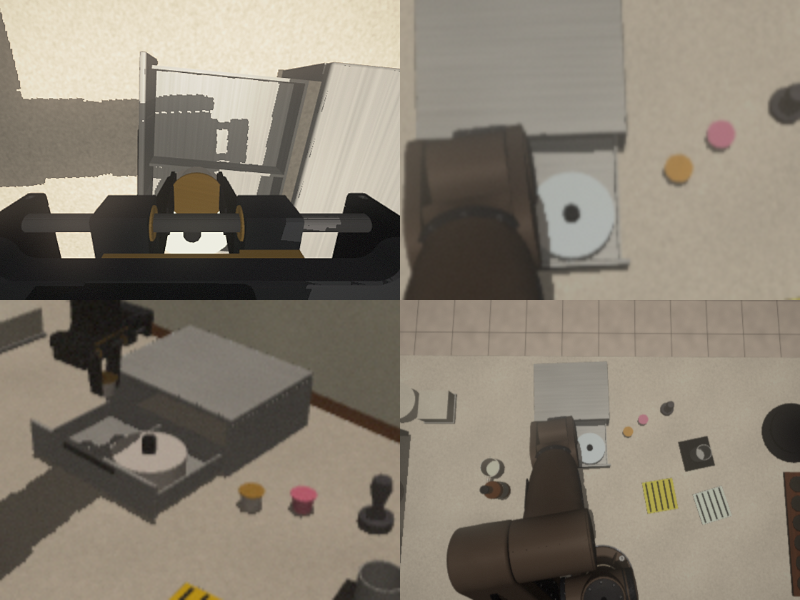

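The side view shows the lid flat on the tub at (150,455), with the pot held over the bay. Pot B now stands at about (0.597,-0.106), next to the pink look-alike. Lowering pot A.

Emit:
play_rows --commands '[{"dx":0,"dy":0.6,"dz":-4,"wx":0,"wy":0,"wz":0,"grip":2.5},{"dx":0,"dy":0.6,"dz":-8,"wx":0,"wy":0,"wz":0,"grip":2.5},{"dx":0,"dy":0.6,"dz":-11,"wx":0,"wy":0,"wz":0,"grip":2.5},{"dx":0,"dy":0.6,"dz":-12.2,"wx":0,"wy":0,"wz":0,"grip":2.5},{"dx":0,"dy":0.6,"dz":-12.8,"wx":0,"wy":0,"wz":0,"grip":2.5},{"dx":0,"dy":0.6,"dz":-12.8,"wx":0,"wy":0,"wz":0,"grip":2.5},{"dx":0,"dy":0.6,"dz":-12.8,"wx":0,"wy":0,"wz":0,"grip":4},{"dx":0,"dy":0.6,"dz":-12.8,"wx":0,"wy":0,"wz":0,"grip":5.2},{"dx":0,"dy":0.6,"dz":-12.8,"wx":0,"wy":0,"wz":0,"grip":5.2},{"dx":0,"dy":0.6,"dz":-12.8,"wx":0,"wy":0,"wz":0,"grip":5.2},{"dx":0,"dy":0.6,"dz":-10,"wx":0,"wy":0,"wz":0,"grip":5.2},{"dx":0,"dy":0.6,"dz":-5,"wx":0,"wy":0,"wz":0,"grip":5.2},{"dx":0,"dy":0.6,"dz":2,"wx":0,"wy":0,"wz":0,"grip":5.2},{"dx":2,"dy":-6,"dz":6,"wx":0,"wy":0,"wz":0,"grip":7},{"dx":4,"dy":-12,"dz":6,"wx":0,"wy":0,"wz":0,"grip":7},{"dx":6,"dy":-18,"dz":6,"wx":0,"wy":0,"wz":0,"grip":7},{"dx":7,"dy":-22,"dz":6,"wx":0,"wy":0,"wz":0,"grip":7},{"dx":7,"dy":-22,"dz":6,"wx":0,"wy":0,"wz":0,"grip":7},{"dx":7,"dy":-22,"dz":6,"wx":0,"wy":0,"wz":0,"grip":7}]'

```text
time: 28.25
position: [0.5846, -0.067, 0.2064]
eef_rot: [0.659, 0.752, -0.0, -0.001]
contact_force: [0.3, 0.2, 0.2]
finger_gap: 0.736
gripper_force: 0.0
```

```bash
cat > d.py <<'E'
from h import *
s=read_state();print(s['position'].round(4),s['eef_rot'].round(3),s['finger_gap'])
for nn in('top','side','wrist'):
    cc=calibration(nn);im=grab_frame(nn);np.save('l_'+nn+'.npy',im)
    h=cv2.cvtColor(im,cv2.COLOR_RGB2HSV)
    for n,m in(('gold',cv2.inRange(h,(8,100,50),(25,255,255))),('pink',cv2.inRange(h,(160,60,60),(179,255,255)))):
        for k in cv2.findContours(m,cv2.RETR_EXTERNAL,cv2.CHAIN_APPROX_NONE)[0]:
            if cv2.contourArea(k)>30:
                r=cv2.minAreaRect(k);q=ray(cc,*r[0],.029)
                if -.4<q[1]<.3 and .35<q[0]<.9: print(nn,n,np.round(r[1],1),np.round(r[0]),q.round(4),ray(cc,*r[0],.039).round(4))
E
python3 d.py
```

```text
[ 0.5846 -0.067   0.2064] [ 0.659  0.752 -0.    -0.001] 0.7359450655219782
top gold [13. 13.] [230. 210.] [0.5157 0.1593 0.029 ] [0.5145 0.1583 0.039 ]
side gold [ 7. 13.] [326. 224.] [ 0.6018 -0.1041  0.029 ] [ 0.5904 -0.1128  0.039 ]
side gold [ 6. 11.] [252. 201.] [0.5254 0.1718 0.029 ] [0.515  0.1597 0.039 ]
side pink [12.1 12.5] [350. 229.] [ 0.6389 -0.1761  0.029 ] [ 0.627  -0.1839  0.039 ]
wrist gold [ 11. 283.] [346. 356.] [ 0.7233 -0.2983  0.029 ] [ 0.7191 -0.2892  0.039 ]
wrist gold [50.9 18.9] [392. 312.] [ 0.7703 -0.2159  0.029 ] [ 0.7647 -0.2092  0.039 ]
wrist gold [18.5 50.8] [158. 312.] [ 0.4464 -0.2602  0.029 ] [ 0.4501 -0.2523  0.039 ]
wrist gold [31. 32.] [281. 224.] [ 0.5988 -0.1078  0.029 ] [ 0.5981 -0.1042  0.039 ]
wrist pink [28.6 31.3] [314. 275.] [ 0.6523 -0.1726  0.029 ] [ 0.6501 -0.1671  0.039 ]
```

Pot A sits in the bay at (0.5145,0.158). Pot B is confirmed at (0.597,-0.106) by the top and wrist cameras. Picking it, clear of the pink one at (0.650,-0.170).

Emit:
play_rows --commands '[{"dx":1.25,"dy":-3.85,"dz":-5,"wx":0,"wy":0,"wz":0,"grip":6.5},{"dx":1.25,"dy":-3.85,"dz":-10,"wx":0,"wy":0,"wz":0,"grip":6.5},{"dx":1.25,"dy":-3.85,"dz":-15,"wx":0,"wy":0,"wz":0,"grip":6.5},{"dx":1.25,"dy":-3.85,"dz":-18.5,"wx":0,"wy":0,"wz":0,"grip":6.5},{"dx":1.25,"dy":-3.85,"dz":-19.9,"wx":0,"wy":0,"wz":0,"grip":6.5},{"dx":1.25,"dy":-3.85,"dz":-19.9,"wx":0,"wy":0,"wz":0,"grip":6.5},{"dx":1.25,"dy":-3.85,"dz":-19.9,"wx":0,"wy":0,"wz":0,"grip":2.5},{"dx":1.25,"dy":-3.85,"dz":-19.9,"wx":0,"wy":0,"wz":0,"grip":2.5},{"dx":1.25,"dy":-3.85,"dz":-19.9,"wx":0,"wy":0,"wz":0,"grip":2.5},{"dx":1.25,"dy":-3.85,"dz":-19.9,"wx":0,"wy":0,"wz":0,"grip":2.5},{"dx":1.25,"dy":-3.85,"dz":-19.9,"wx":0,"wy":0,"wz":0,"grip":2.5}]' --newtons 10

```text
time: 29.78
position: [0.5978, -0.1059, 0.0082]
eef_rot: [0.658, 0.753, -0.0, -0.001]
contact_force: [-0.8, 0.9, 6.8]
finger_gap: 0.375
gripper_force: 10.0
```

Emit:
play_rows --commands '[{"dx":0,"dy":0,"dz":6,"wx":0,"wy":0,"wz":0,"grip":2.5},{"dx":0,"dy":0,"dz":12,"wx":0,"wy":0,"wz":0,"grip":2.5},{"dx":-0.5,"dy":1,"dz":17,"wx":0,"wy":0,"wz":0,"grip":2.5},{"dx":-2,"dy":7,"dz":17,"wx":0,"wy":0,"wz":0,"grip":2.5},{"dx":-3.5,"dy":13,"dz":17,"wx":0,"wy":0,"wz":0,"grip":2.5},{"dx":-5,"dy":19,"dz":17,"wx":0,"wy":0,"wz":0,"grip":2.5},{"dx":-6.5,"dy":25,"dz":17,"wx":0,"wy":0,"wz":0,"grip":2.5},{"dx":-8.3,"dy":31.9,"dz":14,"wx":0,"wy":0,"wz":0,"grip":2.5},{"dx":-8.3,"dy":31.9,"dz":10,"wx":0,"wy":0,"wz":0,"grip":2.5},{"dx":-8.3,"dy":31.9,"dz":6,"wx":0,"wy":0,"wz":0,"grip":2.5},{"dx":-8.3,"dy":31.9,"dz":3,"wx":0,"wy":0,"wz":0,"grip":2.5},{"dx":-8.3,"dy":31.9,"dz":1.6,"wx":0,"wy":0,"wz":0,"grip":2.5},{"dx":-8.3,"dy":31.9,"dz":1.1,"wx":0,"wy":0,"wz":0,"grip":2.5},{"dx":-8.3,"dy":31.9,"dz":1.1,"wx":0,"wy":0,"wz":0,"grip":2.5},{"dx":-8.3,"dy":31.9,"dz":1.1,"wx":0,"wy":0,"wz":0,"grip":4},{"dx":-8.3,"dy":31.9,"dz":1.1,"wx":0,"wy":0,"wz":0,"grip":5.2},{"dx":-8.3,"dy":31.9,"dz":1.1,"wx":0,"wy":0,"wz":0,"grip":5.2},{"dx":-8.3,"dy":31.9,"dz":1.1,"wx":0,"wy":0,"wz":0,"grip":5.2}]'

```text
time: 32.02
position: [0.5146, 0.2132, 0.0188]
eef_rot: [0.658, 0.753, -0.0, -0.001]
contact_force: [0.7, -1.0, -0.1]
finger_gap: 0.546
gripper_force: 0.0
```

Emit:
play_rows --commands '[{"dx":0,"dy":0,"dz":3,"wx":0,"wy":0,"wz":0,"grip":5.2},{"dx":0,"dy":0,"dz":8,"wx":0,"wy":0,"wz":0,"grip":5.2},{"dx":0,"dy":0,"dz":14,"wx":0,"wy":0,"wz":0,"grip":5.2},{"dx":-6,"dy":0,"dz":16,"wx":0,"wy":0,"wz":0,"grip":2},{"dx":-11,"dy":-4,"dz":16,"wx":0,"wy":0,"wz":0,"grip":0},{"dx":-12,"dy":-9,"dz":16,"wx":0,"wy":0,"wz":0,"grip":0},{"dx":-12,"dy":-10,"dz":16,"wx":0,"wy":0,"wz":0,"grip":0},{"dx":-12,"dy":-10,"dz":16,"wx":0,"wy":0,"wz":0,"grip":0},{"dx":-12,"dy":-10,"dz":16,"wx":0,"wy":0,"wz":0,"grip":0}]'

```text
time: 33.15
position: [0.3951, 0.1139, 0.1786]
eef_rot: [0.658, 0.753, -0.0, -0.001]
contact_force: [-1.1, -0.3, -1.2]
finger_gap: 0.012
gripper_force: 0.0
```

```bash
python3 d.py
python3 - <<'E'
from h import *
c=calibration('top');t=np.load('l_top.npy');g=cv2.cvtColor(t,cv2.COLOR_RGB2GRAY)
print('front px',proj(c,(.449,.117,.072)),'lid',proj(c,(.5245,.0525,.066)))
m=((g>170)*255).astype(np.uint8)
for k in cv2.findContours(m,cv2.RETR_EXTERNAL,cv2.CHAIN_APPROX_NONE)[0]:
    if cv2.contourArea(k)>200:
        e=cv2.fitEllipse(cv2.convexHull(k));print(np.round(e[0],1),np.round(e[1],1),ray(c,*e[0],.066).round(4))
E
```

```text
[0.3951 0.1139 0.1786] [ 0.658  0.753 -0.    -0.001] 0.012145300516569618
top gold [ 6. 12.] [230. 207.] [0.5263 0.1609 0.029 ] [0.5249 0.1599 0.039 ]
top gold [13.4 12.7] [212. 210.] [0.5164 0.2137 0.029 ] [0.5151 0.2123 0.039 ]
top pink [12. 12.] [340. 167.] [ 0.6495 -0.1704  0.029 ] [ 0.6473 -0.1689  0.039 ]
side gold [ 6. 11.] [252. 201.] [0.5254 0.1718 0.029 ] [0.515  0.1597 0.039 ]
side gold [ 6. 11.] [242. 195.] [0.5268 0.2275 0.029 ] [0.5163 0.2147 0.039 ]
side pink [12.1 12.5] [350. 229.] [ 0.6411 -0.1752  0.029 ] [ 0.6293 -0.183   0.039 ]
wrist gold [283.  11.] [219. 355.] [ 0.3506 -0.1163  0.029 ] [ 0.3517 -0.1065  0.039 ]
wrist gold [49.  3.] [270. 312.] [ 0.4104 -0.0388  0.029 ] [ 0.4096 -0.0315  0.039 ]
wrist gold [50.  3.] [280. 312.] [ 0.4217 -0.0365  0.029 ] [ 0.4206 -0.0292  0.039 ]
wrist gold [40. 39.] [393. 174.] [0.5213 0.1572 0.029 ] [0.5171 0.1585 0.039 ]
wrist gold [43. 42.] [406. 122.] [0.521  0.2127 0.029 ] [0.5167 0.2122 0.039 ]
front px [243.39723275 231.68766817] lid [266.02246511 206.00671994]
```

Both pots stand in the bay at (0.515,0.159) and (0.515,0.213). Now shutting the drawer with closed fingers at z of about 47 mm, so the gripper body passes over the unit's top.

Emit:
play_rows --commands '[{"dx":0,"dy":0.2,"dz":-5,"wx":0,"wy":0,"wz":0,"grip":0},{"dx":0,"dy":0.2,"dz":-10,"wx":0,"wy":0,"wz":0,"grip":0},{"dx":0,"dy":0.2,"dz":-13.1,"wx":0,"wy":0,"wz":0,"grip":0},{"dx":1,"dy":0.2,"dz":-13.1,"wx":0,"wy":0,"wz":0,"grip":0},{"dx":2,"dy":0.2,"dz":-13.1,"wx":0,"wy":0,"wz":0,"grip":0},{"dx":3,"dy":0.2,"dz":-13.1,"wx":0,"wy":0,"wz":0,"grip":0},{"dx":3.5,"dy":0.2,"dz":-13.1,"wx":0,"wy":0,"wz":0,"grip":0},{"dx":4,"dy":0.2,"dz":-13.1,"wx":0,"wy":0,"wz":0,"grip":0},{"dx":4.5,"dy":0.2,"dz":-13.1,"wx":0,"wy":0,"wz":0,"grip":0},{"dx":5,"dy":0.2,"dz":-13.1,"wx":0,"wy":0,"wz":0,"grip":0}]'

```text
time: 34.55
position: [0.4445, 0.1152, 0.0477]
eef_rot: [0.658, 0.753, -0.001, -0.001]
contact_force: [-3.4, 2.1, 1.1]
finger_gap: 0.005
gripper_force: 1.5
```

Emit:
play_rows --commands '[{"dx":0.4,"dy":0,"dz":0,"wx":0,"wy":0,"wz":0,"grip":0},{"dx":0.9,"dy":0,"dz":0,"wx":0,"wy":0,"wz":0,"grip":0},{"dx":1.6,"dy":0,"dz":0,"wx":0,"wy":0,"wz":0,"grip":0},{"dx":2.4,"dy":0.1,"dz":0,"wx":0,"wy":0,"wz":0,"grip":0},{"dx":3.2,"dy":0.1,"dz":0,"wx":0,"wy":0,"wz":0,"grip":0},{"dx":4,"dy":0.1,"dz":0,"wx":0,"wy":0,"wz":0,"grip":0},{"dx":4.8,"dy":0.2,"dz":0,"wx":0,"wy":0,"wz":0,"grip":0},{"dx":5.6,"dy":0.2,"dz":0,"wx":0,"wy":0,"wz":0,"grip":0},{"dx":6.4,"dy":0.2,"dz":0,"wx":0,"wy":0,"wz":0,"grip":0},{"dx":7.2,"dy":0.2,"dz":0,"wx":0,"wy":0,"wz":0,"grip":0},{"dx":8,"dy":0.3,"dz":0,"wx":0,"wy":0,"wz":0,"grip":0},{"dx":8.8,"dy":0.3,"dz":0,"wx":0,"wy":0,"wz":0,"grip":0},{"dx":9.6,"dy":0.3,"dz":0,"wx":0,"wy":0,"wz":0,"grip":0},{"dx":10.4,"dy":0.3,"dz":0,"wx":0,"wy":0,"wz":0,"grip":0},{"dx":11.2,"dy":0.4,"dz":0,"wx":0,"wy":0,"wz":0,"grip":0},{"dx":12,"dy":0.4,"dz":0,"wx":0,"wy":0,"wz":0,"grip":0},{"dx":12.8,"dy":0.4,"dz":0,"wx":0,"wy":0,"wz":0,"grip":0},{"dx":13.4,"dy":0.4,"dz":0,"wx":0,"wy":0,"wz":0,"grip":0},{"dx":13.8,"dy":0.5,"dz":0,"wx":0,"wy":0,"wz":0,"grip":0},{"dx":14,"dy":0.5,"dz":0,"wx":0,"wy":0,"wz":0,"grip":0}]'

```text
time: 37.05
position: [0.5847, 0.1201, 0.0476]
eef_rot: [0.658, 0.753, -0.0, -0.001]
contact_force: [-4.1, -0.7, 0.5]
finger_gap: 0.004
gripper_force: 1.4
```

```bash
python3 d.py | grep -v pink
python3 - <<'E'
from h import *
c=calibration('top');t=np.load('l_top.npy')
# unit front edge vs drawer: brightness profile along x at y=-0.0 (right part of panel), z=.072
for y in(.0,.235):print(y,[(round(x,3),int(t[int(v),int(u)].mean())) for x in np.arange(.54,.66,.005) for u,v in[proj(c,(x,y,.072))]])
E
```

```text
[0.5847 0.1201 0.0476] [ 0.658  0.753 -0.    -0.001] 0.004440395241202914
side gold [5. 8.] [282. 184.] [0.686  0.1792 0.029 ] [0.6735 0.1669 0.039 ]
wrist gold [ 11. 284.] [220. 356.] [0.555  0.0182 0.029 ] [0.556 0.028 0.039]
wrist gold [50.  3.] [280. 312.] [0.5967 0.0653 0.029 ] [0.5956 0.0726 0.039 ]
wrist gold [ 3. 50.] [270. 312.] [0.5899 0.0643 0.029 ] [0.5891 0.0717 0.039 ]
wrist gold [15.3 54.3] [387. 201.] [0.6562 0.1618 0.029 ] [0.6519 0.164  0.039 ]
wrist gold [14.  61.4] [407. 112.] [0.6547 0.219  0.029 ] [0.6505 0.2182 0.039 ]
0.0 [(np.float64(0.54), 162), (np.float64(0.545), 162), (np.float64(0.55), 163), (np.float64(0.555), 162), (np.float64(0.56), 160), (np.float64(0.565), 160), (np.float64(0.57), 159), (np.float64(0.575), 162), (np.float64(0.58), 136), (np.float64(0.585), 88), (np.float64(0.59), 64), (np.float64(0.595), 83), (np.float64(0.6), 127), (np.float64(0.605), 150), (np.float64(0.61), 153), (np.float64(0.615), 128), (np.float64(0.62), 82), (np.float64(0.625), 84), (np.float64(0.63), 84), (np.float64(0.635), 84), (np.float64(0.64), 107), (np.float64(0.645), 140), (np.float64(0.65), 156), (np.float64(0.655), 156)]
0.235 [(np.float64(0.54), 74), (np.float64(0.545), 116), (np.float64(0.55), 149), (np.float64(0.555), 154), (np.float64(0.56), 155), (np.float64(0.565), 150), (np.float64(0.57), 127), (np.float64(0.575), 82), (np.float64(0.58), 71), (np.float64(0.585), 84), (np.float64(0.59), 109), (np.float64(0.595), 123), (np.float64(0.6), 123), (np.float64(0.605), 107), (np.float64(0.61), 80), (np.float64(0.615), 82), (np.float64(0.62), 84), (np.float64(0.625), 85), (np.float64(0.63), 104), (np.float64(0.635), 133), (np.float64(0.64), 146), (np.float64(0.645), 146), (np.float64(0.65), 145), (np.float64(0.655), 146)]
```

About 3–4 cm remain. Continuing, then in small steps until the stop shows in the force.

Emit:
play_rows --commands '[{"dx":0.3,"dy":0,"dz":0,"wx":0,"wy":0,"wz":0,"grip":0},{"dx":0.8,"dy":0,"dz":0,"wx":0,"wy":0,"wz":0,"grip":0},{"dx":1.4,"dy":0.1,"dz":0,"wx":0,"wy":0,"wz":0,"grip":0},{"dx":2,"dy":0.1,"dz":0,"wx":0,"wy":0,"wz":0,"grip":0},{"dx":2.5,"dy":0.1,"dz":0,"wx":0,"wy":0,"wz":0,"grip":0},{"dx":2.9,"dy":0.1,"dz":0,"wx":0,"wy":0,"wz":0,"grip":0},{"dx":3.1,"dy":0.1,"dz":0,"wx":0,"wy":0,"wz":0,"grip":0},{"dx":3.2,"dy":0.1,"dz":0,"wx":0,"wy":0,"wz":0,"grip":0}]'

```text
time: 38.2
position: [0.6141, 0.1214, 0.0475]
eef_rot: [0.658, 0.753, -0.002, -0.003]
contact_force: [-19.0, 0.5, 9.5]
finger_gap: 0.004
gripper_force: 10.1
```

Emit:
play_rows --commands '[{"dx":0.1,"dy":0,"dz":0,"wx":0,"wy":0,"wz":0,"grip":0},{"dx":0.2,"dy":0,"dz":0,"wx":0,"wy":0,"wz":0,"grip":0},{"dx":0.3,"dy":0,"dz":0,"wx":0,"wy":0,"wz":0,"grip":0},{"dx":0.4,"dy":0,"dz":0,"wx":0,"wy":0,"wz":0,"grip":0}]'

```text
time: 38.7
position: [0.6139, 0.1214, 0.0475]
eef_rot: [0.658, 0.753, -0.005, -0.006]
contact_force: [-43.3, 0.1, 23.2]
finger_gap: 0.006
gripper_force: 22.6
```

Emit:
play_rows --commands '[{"dx":0.1,"dy":0,"dz":0,"wx":0,"wy":0,"wz":0,"grip":0},{"dx":0.2,"dy":0,"dz":0,"wx":0,"wy":0,"wz":0,"grip":0},{"dx":0.3,"dy":0,"dz":0,"wx":0,"wy":0,"wz":0,"grip":0},{"dx":0.4,"dy":0,"dz":0,"wx":0,"wy":0,"wz":0,"grip":0}]'

```text
time: 39.2
position: [0.6135, 0.1214, 0.0475]
eef_rot: [0.658, 0.753, -0.009, -0.009]
contact_force: [-66.7, -0.2, 38.2]
finger_gap: 0.003
gripper_force: 35.6
```

The stop was reached at TCP x=0.614. Backing off and checking whether the drawer is really shut.

Emit:
play_rows --commands '[{"dx":-0.5,"dy":0,"dz":0,"wx":0,"wy":0,"wz":0,"grip":0},{"dx":-1.2,"dy":0,"dz":0,"wx":0,"wy":0,"wz":0,"grip":0},{"dx":-5,"dy":0,"dz":0,"wx":0,"wy":0,"wz":0,"grip":0},{"dx":-10,"dy":0,"dz":5,"wx":0,"wy":0,"wz":0,"grip":0},{"dx":-15,"dy":-5,"dz":10,"wx":0,"wy":0,"wz":0,"grip":0},{"dx":-19,"dy":-11,"dz":14,"wx":0,"wy":0,"wz":0,"grip":0},{"dx":-19,"dy":-14,"dz":14,"wx":0,"wy":0,"wz":0,"grip":0},{"dx":-19,"dy":-14,"dz":14,"wx":0,"wy":0,"wz":0,"grip":0},{"dx":-19,"dy":-14,"dz":14,"wx":0,"wy":0,"wz":0,"grip":0}]'

```text
time: 40.33
position: [0.4352, -0.0192, 0.1879]
eef_rot: [0.659, 0.752, 0.0, -0.0]
contact_force: [0.3, 0.5, -0.1]
finger_gap: 0.005
gripper_force: 0.0
```

```bash
python3 d.py
python3 - <<'E'
from h import *
for nm in('top','side','wrist'):
    c=calibration(nm);t=np.load('l_'+nm+'.npy')
    for y in(.05,.1,.2):
        L=[]
        for x in np.arange(.57,.68,.004):
            u,v=proj(c,(x,y,.114))
            if 0<=u<560 and 0<=v<420:L.append((round(float(x),3),int(t[int(v+.5),int(u+.5)].mean())))
        print(nm,y,*[f'{a:.3f}:{b}' for a,b in L])
E
```

```text
[ 0.4352 -0.0192  0.1879] [ 0.659  0.752  0.    -0.   ] 0.004571980944527236
top pink [12. 12.] [340. 167.] [ 0.6495 -0.1704  0.029 ] [ 0.6473 -0.1689  0.039 ]
side gold [ 4. 10.] [286. 182.] [0.7105 0.182  0.029 ] [0.6977 0.1698 0.039 ]
side pink [13. 12.] [351. 230.] [ 0.639  -0.1793  0.029 ] [ 0.6271 -0.187   0.039 ]
wrist gold [ 41. 283.] [220. 340.] [ 0.3878 -0.2314  0.029 ] [ 0.389  -0.2224  0.039 ]
wrist gold [ 3. 50.] [280. 312.] [ 0.4629 -0.175   0.029 ] [ 0.4618 -0.1677  0.039 ]
wrist gold [ 3. 49.] [270. 312.] [ 0.4511 -0.1758  0.029 ] [ 0.4503 -0.1685  0.039 ]
wrist gold [ 3.7 24.3] [546.  50.] [0.6863 0.1676 0.029 ] [0.6784 0.1645 0.039 ]
wrist pink [15. 31.] [420. 332.] [ 0.6552 -0.1817  0.029 ] [ 0.6482 -0.1742  0.039 ]
top 0.05 0.570:145 0.574:145 0.578:145 0.582:142 0.586:143 0.590:144 0.594:143 0.598:141 0.602:120 0.606:68 0.610:64 0.614:71 0.618:112 0.622:120 0.626:72 0.630:86 0.634:118 0.638:143 0.642:143 0.646:141 0.650:140 0.654:138 0.658:139 0.662:138 0.666:138 0.670:137 0.674:139 0.678:137
top 0.1 0.570:145 0.574:142 0.578:143 0.582:144 0.586:144 0.590:142 0.5
[... 1055 characters left out ...]
3 0.574:27 0.578:32 0.582:32 0.586:34 0.590:34 0.594:31 0.598:31 0.602:30 0.606:30 0.610:31 0.614:30 0.618:29 0.622:26 0.626:26 0.630:31 0.634:28 0.638:31 0.642:30 0.646:30 0.650:30 0.654:30 0.658:32 0.662:30 0.666:33 0.670:32 0.674:29 0.678:28
wrist 0.05 0.570:73 0.574:69 0.578:69 0.582:70 0.586:67 0.590:66 0.594:66 0.598:120 0.602:88 0.606:72 0.610:109 0.614:111 0.618:110 0.622:110 0.626:65 0.630:69 0.634:134 0.638:172 0.642:172 0.646:171 0.650:167 0.654:166 0.658:166 0.662:168 0.666:163
wrist 0.1 0.570:67 0.574:67 0.578:64 0.582:63 0.586:38 0.590:44 0.594:60 0.598:123 0.602:83 0.606:82 0.610:83 0.614:85 0.618:83 0.622:76 0.626:69 0.630:135 0.634:167 0.638:165 0.642:169 0.646:164
wrist 0.2
```

The gold foil still shows through the 30 mm slot above the panel, as expected. By geometry the panel's inner face lies against the unit's front. One near wrist measurement to be sure.

Emit:
play_rows --commands '[{"dx":6,"dy":1,"dz":5,"wx":0,"wy":0,"wz":0,"grip":0},{"dx":12,"dy":2,"dz":7,"wx":0,"wy":0,"wz":0,"grip":0},{"dx":17,"dy":3,"dz":7,"wx":0,"wy":0,"wz":0,"grip":0},{"dx":17,"dy":3,"dz":7,"wx":0,"wy":0,"wz":0,"grip":0},{"dx":17,"dy":3,"dz":7,"wx":0,"wy":0,"wz":0,"grip":0}]'

```text
time: 41.1
position: [0.6041, 0.0123, 0.2562]
eef_rot: [0.658, 0.753, -0.001, -0.002]
contact_force: [0.1, -0.2, -0.7]
finger_gap: 0.008
gripper_force: 0.0
```

Run:
```python
from h import *
c=calibration('wrist');w=grab_frame('wrist');print(np.array(c['extrinsics'])[:3,3].round(3))
g=cv2.cvtColor(w,cv2.COLOR_RGB2GRAY).astype(np.float32)
for z in(.114,.072):
    L=[]
    for x in np.arange(.60,.66,.002):
        v=[]
        for y in np.arange(0,.26,.003):
            X=x-.033*(y-.12);u,q=proj(c,(X,y,z))
            if 0<=u<559 and 0<=q<419:v.append(cv2.getRectSubPix(g,(1,1),(float(u),float(q)))[0,0])
        L.append(f'{x:.3f}:{np.median(v):.0f}')
    print(z,len(v),*L)
```

```text
[0.595 0.096 0.427]
0.114 70 0.600:193 0.602:194 0.604:195 0.606:195 0.608:196 0.610:200 0.612:165 0.614:110 0.616:108 0.618:76 0.620:71 0.622:128 0.624:99 0.626:99 0.628:85 0.630:137 0.632:173 0.634:182 0.636:181 0.638:182 0.640:183 0.642:183 0.644:182 0.646:183 0.648:180 0.650:180 0.652:180 0.654:180 0.656:178 0.658:181 0.660:181
0.072 75 0.600:194 0.602:195 0.604:194 0.606:195 0.608:195 0.610:197 0.612:199 0.614:171 0.616:111 0.618:110 0.620:93 0.622:73 0.624:75 0.626:133 0.628:99 0.630:99 0.632:89 0.634:113 0.636:157 0.638:180 0.640:182 0.642:180 0.644:183 0.646:183 0.648:183 0.650:183 0.652:182 0.654:182 0.656:179 0.658:180 0.660:180
```

The near profile puts the panel's outer face at x of about 0.625, both at its top edge and at its foot. The unit's front is at 0.630–0.633, so the 8 mm panel lies against it. The hard stop (over 60 N without motion) agrees. The drawer is shut, so I'm handing in.

```bash
python3 -c "
from plant import *
print(hand_in())"
```

```text
the job is handed in; nothing more can be done
None
```

I handed the job in; it gave no verdict. By my last camera checks the chocolates were in the tub with the lid on, the beaker was upright on its mat, both milk pots were in the bay and the drawer was pushed to its hard stop.

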